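Pack the fingerprint kit

TASK

Refill and pack the fingerprint kit: take the empty open jar out of the kit's sprung bay and stand it in the steel tray, then load the full lidded jar upright in its place, pressing the tall sprung plate back with the jar and lowering it flat on the base, so that the plate clamps it squarely against the low stop. Snap every magnetic wand lying on the desk into a pair of spring clips of its own (any pair), fully home in both clips, with its steel tip towards the kit's guard wall. Do not knock over the brown bottle, and leave everything at rest.

Things in the scene. Friction and masses are not known exactly. Their poses are not given: they have to be found in the camera images.
- kit: The kit, fixed: aluminium base plate 8 mm thick, x -80 to +125, y -200 to +200 mm in its frame; origin at desk level, z up, x towards the guard wall (low upright strip along the +x edge, inner face x = 118 mm, top 46 mm above the desk), y towards the jar bay. Four clip pairs side by side, 70 mm apart in y, for rods along x; the jar bay is beyond them on the +y side.
- pair1 (a point): Clip pair farthest from the bay: seated axis's midpoint, 32 mm above the desk; axes as the kit's, x along the rod. Two C clips 10 mm wide, centred 32 mm either side in x (54 mm free between for fingers), of sprung steel jaws: mouth 11 mm wide 7 mm above the seat, flares up to 18 mm above it. A rod laid on the flares lies over 10 mm high; a push down of about 10 N snaps it home.
- pair2 (a point): Clip pair second farthest from the bay: seated axis's midpoint, 32 mm above the desk; axes as the kit's, x along the rod. Two C clips 10 mm wide, centred 32 mm either side in x (54 mm free between for fingers), of sprung steel jaws: mouth 11 mm wide 7 mm above the seat, flares up to 18 mm above it. A rod laid on the flares lies over 10 mm high; a push down of about 10 N snaps it home.
- pair3 (a point): Clip pair second nearest the bay: seated axis's midpoint, 32 mm above the desk; axes as the kit's, x along the rod. Two C clips 10 mm wide, centred 32 mm either side in x (54 mm free between for fingers), of sprung steel jaws: mouth 11 mm wide 7 mm above the seat, flares up to 18 mm above it. A rod laid on the flares lies over 10 mm high; a push down of about 10 N snaps it home.
- pair4 (a point): Clip pair nearest the bay: seated axis's midpoint, 32 mm above the desk; axes as the kit's, x along the rod. Two C clips 10 mm wide, centred 32 mm either side in x (54 mm free between for fingers), of sprung steel jaws: mouth 11 mm wide 7 mm above the seat, flares up to 18 mm above it. A rod laid on the flares lies over 10 mm high; a push down of about 10 N snaps it home.
- bay (a point): Centre of the seated jar's underside, on the base plate, 8 mm above the desk; axes as the kit's. The low stop (60 mm wide in y, top 20 mm above the base plate) has its face at x = -26 mm. The sprung plate (60 mm wide, 8 mm thick, top 51 mm above the base plate) has its face at x = +4 mm at rest: a 30 mm gap to be opened past the jar's 52 mm. No side walls.
- pusher (a joint): The bay's sprung plate: 0 at rest (closed), grows as it is pressed back along the kit's +x, at most 0.040 m; 0.022 m with the jar clamped. Spring 3 N at rest, 6.3 N at 0.022 m, 9 N at 0.040 m; closes by itself when let go. Press it with the side of the held jar, keeping the jar's underside above the stop, then lower the jar.
- pusher_face (a point): Middle of the sprung plate's face towards the stop, 35 mm above its lower edge; moves with the plate.
- wand1: Magnetic wand: black round rod, 16 mm diameter, two square 20 x 20 x 8 mm anti-roll collars with inner faces 52 mm either side of the middle, a steel tip (12 mm thick, 32 mm long) beyond one collar, a stub 8 mm long beyond the other; 160 mm, 50 g. Origin on the axis midway between collars, x axis towards the steel tip. Lies with its axis 10 mm above the desk. Three or four of the four are present.
- wand2: Magnetic wand: black round rod, 16 mm diameter, two square 20 x 20 x 8 mm anti-roll collars with inner faces 52 mm either side of the middle, a steel tip (12 mm thick, 32 mm long) beyond one collar, a stub 8 mm long beyond the other; 160 mm, 50 g. Origin on the axis midway between collars, x axis towards the steel tip. Lies with its axis 10 mm above the desk. Three or four of the four are present.
- wand3: Magnetic wand: black round rod, 16 mm diameter, two square 20 x 20 x 8 mm anti-roll collars with inner faces 52 mm either side of the middle, a steel tip (12 mm thick, 32 mm long) beyond one collar, a stub 8 mm long beyond the other; 160 mm, 50 g. Origin on the axis midway between collars, x axis towards the steel tip. Lies with its axis 10 mm above the desk. Three or four of the four are present.
- wand4: Magnetic wand: black round rod, 16 mm diameter, two square 20 x 20 x 8 mm anti-roll collars with inner faces 52 mm either side of the middle, a steel tip (12 mm thick, 32 mm long) beyond one collar, a stub 8 mm long beyond the other; 160 mm, 50 g. Origin on the axis midway between collars, x axis towards the steel tip. Lies with its axis 10 mm above the desk. Three or four of the four are present.
- wand1_tip (a point): End of the steel tip of wand1, on the axis, 92 mm from the wand's origin.
- wand2_tip (a point): End of the steel tip of wand2, on the axis, 92 mm from the wand's origin.
- wand3_tip (a point): End of the steel tip of wand3, on the axis, 92 mm from the wand's origin.
- wand4_tip (a point): End of the steel tip of wand4, on the axis, 92 mm from the wand's origin.
- jar: The full jar: squat, closed with a lid, black plastic, 52 mm in diameter, 48 mm high, 90 g, standing on the desk. Origin at the centre of its underside, z up.
- empty: The empty jar: open, without a lid, black plastic, 52 mm in diameter, 34 mm high, wall 3.5 mm, 40 g; at the start it stands clamped in the kit's bay and can be pulled straight up (about 10 N). Origin at the centre of its underside, z up.
- tray: Fixed steel tray, 120 x 120 mm, walls 4 mm thick and 16 mm high, floor 4 mm thick; origin at the centre of its underside, axes along its sides.
- bottle: Bystander: brown glass bottle 60 mm in diameter, 130 mm high; origin at the centre of its underside. Not to be knocked over.

How it is judged:
By the outcome, as a careful person would: the job done as asked, in the order asked, and still so for the second after the job is handed in, with the robot touching nothing.
Of wand1, wand2, wand3, wand4 only 3 to 4 are there at a start; the rules pass over those that are not, and their reading is None.
At some moment in a run one of wand1, wand2, wand3, wand4, jar may be knocked a few centimetres aside while the robot is not near it.
Once in a run the grip may slacken for a moment while it holds something.
It also fails if it takes over 208 s, if anything falls off the work surface, if the arm or the gripper's body presses on something with over 40 N, if the wrist force passes 120 N, or if a joint passes its speed limit or range.

ROBOT

A 6-joint arm with a two-finger parallel gripper is mounted at the origin on the work surface. World frame = base frame: x ahead of the robot, y to its left, z up, the work surface at z = 0. Lengths are in m, angles in rad, forces in N, time in s.
With the tool pointing down it reaches from about 0.375 to 0.9 m from the base axis. Payload 3.1 kg.
Tool frame: the origin (TCP) lies between the finger pads; the fingertips stand 25 mm ahead of it and the grasp point (between the pads) lies 6 mm ahead of it; y points along the fingers, x is the direction in which the jaws open and shut, and the axes are right-handed (so a half turn about y gives the same grasp; the last joint's range is limited). The gripper opens to 87 mm and grips with 3 to 60 N. Pads are 19 mm wide; open, the fingers measure 117 mm over their backs; the gripper's body (75 mm by 190 mm) begins 51 mm behind the grasp point.
Start: joints at [-1.514, 0.527, 1.433, -0, 1.181, -0.178], TCP at [0.146, -0.608, 0.248] pointing down, gripper open.
Joint ranges: [-3.08, 3.08], [-0.75, 2.2], [0.22, 2.44], [-1.43, 4.57], [0, 2.65], [-2.85, 2.85]. Speed limits (rad/s): [2.79, 2.79, 3.14, 3.14, 3.14, 3.14].

INTERFACE

Orientations are given as a unit quaternion [x, y, z, w].
In Python, from rig import robot gives the robot as it stands.
- The arm moves only by the tool carry_out, never from a script. Its argument "moves" is a list of rows, each a list of 7 numbers: the opening, from 0 (shut) to 1 (fully open), then the shift along the tool's x, y, z in cm, then the turn, a rotation vector about the tool's x, y, z in rad. In form: [[grip, x, y, z, rx, ry, rz], ...]. A call has 1 to 20 rows; each row is the pose to reach, as a shift and turn from the pose commanded when the call began, along the tool's axes at that moment; what a row does not reach only later rows make up. A row lasts 1/10 s, in which the tool goes at most 50 mm and 8.59 degrees, less where a joint would pass 70% of its speed; a pose out of reach is approached as far as the arm can. A call with a gripper value outside its range is refused whole. The fingers move at their own pace and stop on an object; "force" is the grip in N (left out, the last holds). Time passes only in rows, so rows that repeat a pose let the fingers close. It gives the time, the measured TCP pose, the force and the opening at its end, in the units of the state.
- robot.get_obs(): the state, without advancing time (a new reading comes with each control period).
- robot.camera(name): name is "scene" or "side" or "wrist"; returns the picture (384x512x3 uint8, red, green, blue); there is no depth.
- robot.camera_params(name): a dict with "fx", "fy", "cx", "cy" (pixels), "extrinsics" (4x4, takes a point from camera to world coordinates); the wrist camera has in their place "mount" (4x4, takes a point from camera to tool coordinates, whose origin is the TCP and whose axes are the tool frame's). Camera axes: x right, y down, z forward; pixel columns grow to the right and rows downward; lengths in m; the calibration is good to about 2 mm. A picture is of the moment at which its call begins: read the wrist's pose just before it. camera_params takes no time and is no camera call.
- robot.hand_in(): hands the job in, once; it reports no verdict.
The state is a dict: "time": time; "q": joint angles; "joint_velocities": joint speeds; "joint_torque": joint torques, N m; "position": TCP position; "tool_rot": TCP orientation; "ft_force": force on the tool from outside, world axes, zero at the start; "moment": the same for the moment, N m; "grip_width": finger opening in m.
Only numpy, scipy, OpenCV 4.12 (cv2) and the standard library are available. Lean on these libraries where they do the work, as an engineer would, in place of code of your own. Each camera call takes 0.05 s, during which the arm holds its last target.

## Working session

There is one attempt and no reset: what is moved stays moved. The work goes in short steps, Python scripts to look and compute and a tool call to move; the robot and the scene stay as the last step left them, time stands still between calls to the robot, and variables do not carry over. Pictures are saved under pics/ and viewed, and the job is handed in when it is done.

Besides the shell and the picture viewer there is one more tool, called by a JSON object that holds its "op" and its "data", one argument or row to a line. carry_out: Moves the arm, as the interface text tells. Its arguments: {"type":"object","properties":{"moves":{"type":"array"},"force":{"type":"number"}},"required":["moves"]}

```bash
ls; mkdir -p pics
python3 - <<'E'
from rig import robot
import cv2
print(robot.get_obs())
for n in ["scene","side","wrist"]:
    p=robot.camera_params(n); print(n,p)
    cv2.imwrite(f"pics/{n}0.png",robot.camera(n)[:,:,::-1])
E
```

```text
pics
{'time': 0.0, 'q': array([-1.51354027e+00,  5.28428800e-01,  1.43386067e+00, -1.53641028e-05,
        1.18137022e+00, -1.78530043e-01]), 'joint_velocities': array([ 0.00099651,  0.00095809, -0.00033955, -0.00102564,  0.00125977,
        0.00138624]), 'joint_torque': array([ 1.98719688e-03, -4.40034807e+01, -1.76587182e+01,  6.32044114e-02,
        5.81334683e-02, -1.71508950e-04]), 'position': array([ 0.14597323, -0.60704495,  0.24660776]), 'tool_rot': array([-0.55479659,  0.43820565, -0.43722914,  0.55588418]), 'ft_force': array([-0.3236136 , -0.18037179,  0.10836394]), 'moment': array([0.02238846, 0.04187976, 0.04221648]), 'grip_width': 0.08729610984897428}
scene {'fx': 375.15717155631086, 'fy': 375.15717155631086, 'cx': 253.25172935007265, 'cy': 191.27463361527563, 'extrinsics': array([[-0.74560987,  0.41374471, -0.52238036,  1.05486779],
       [ 0.6660924 ,  0.43959692, -0.60255744,  0.60255523],
       [-0.01966815, -0.79722636, -0.60336001,  0.68282879],
       [ 0.        ,  0.        ,  0.        ,  1.        ]])}
side {'fx': 397.1287448209363, 'fy': 397.1287448209363, 'cx': 256.3465642828251, 'cy': 188.70433797950432, 'extrinsics': array([[-0.96482694, -0.18181154,  0.18987768,  0.32055107],
       [-0.26270253,  0.6398387 , -0.72221453,  0.7413315 ],
       [ 0.00981585, -0.74669338, -0.66509597,  0.74596184],
       [ 0.        ,  0.        ,  0.        ,  1.        ]])}
wrist {'fx': 329.76834502799153, 'fy': 329.76834502799153, 'cx': 253.7994912932309, 'cy': 185.82582199559306, 'mount': array([[ 9.99999786e-01,  4.20354182e-04, -5.00679940e-04,
        -1.43278332e-04],
       [ 6.03580162e-04, -2.99451261e-01,  9.54111407e-01,
        -1.36452345e-01],
       [ 2.51135480e-04, -9.54111506e-01, -2.99451451e-01,
         8.38104243e-02],
       [ 0.00000000e+00,  0.00000000e+00,  0.00000000e+00,
         1.00000000e+00]])}
```

View pics/scene0.png

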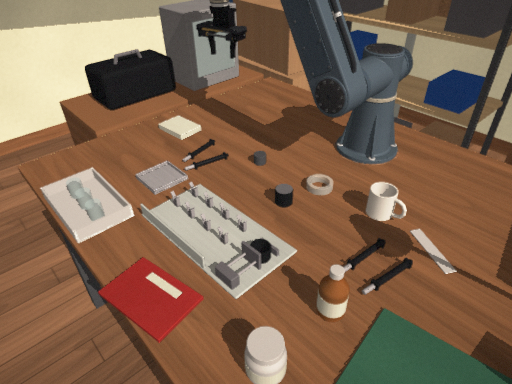

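View pics/side0.png

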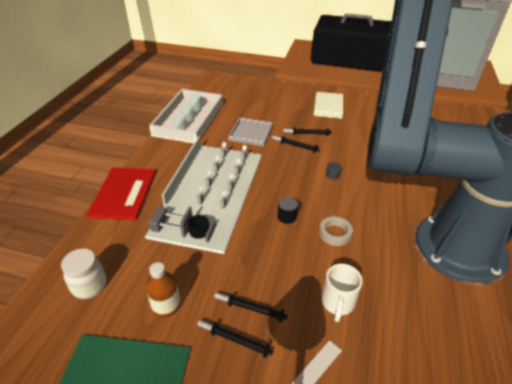

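View pics/wrist0.png

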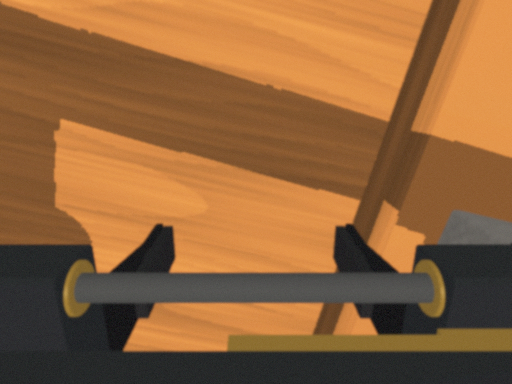

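```bash
cat > h.py <<'E'
import numpy as np, cv2
from rig import robot
from scipy.spatial.transform import Rotation as R
def cam(name,obs=None):
    p=robot.camera_params(name)
    K=np.array([[p['fx'],0,p['cx']],[0,p['fy'],p['cy']],[0,0,1]])
    if 'extrinsics' in p: T=p['extrinsics']
    else:
        obs=obs or robot.get_obs()
        W=np.eye(4);W[:3,:3]=R.from_quat(obs['tool_rot']).as_matrix();W[:3,3]=obs['position']
        T=W@p['mount']
    return K,T
def proj(K,T,P):
    P=np.atleast_2d(P); c=(P-T[:3,3])@T[:3,:3]
    u=c@K.T; return u[:,:2]/u[:,2:]
def onz(K,T,uv,z):
    uv=np.atleast_2d(uv); d=np.c_[uv,np.ones(len(uv))]@np.linalg.inv(K).T@T[:3,:3].T
    o=T[:3,3]; return o+d*((z-o[2])/d[:,2])[:,None]
def snap(name,fn,crop=None,s=1):
    obs=robot.get_obs(); im=robot.camera(name)[:,:,::-1]
    np.save(f'pics/{fn}.npy',im)
    if crop: x0,y0,x1,y1=crop; im=im[y0:y1,x0:x1]
    im=cv2.resize(im,None,fx=s,fy=s,interpolation=cv2.INTER_CUBIC) if s!=1 else im
    cv2.imwrite(f'pics/{fn}.png',im); return obs
E
python3 - <<'E'
import cv2
a=cv2.imread('pics/scene0.png');b=cv2.imread('pics/side0.png')
def c(im,x0,y0,x1,y1,s,n): cv2.imwrite(f'pics/{n}.png',cv2.resize(im[y0:y1,x0:x1],None,fx=s,fy=s,interpolation=cv2.INTER_CUBIC))
c(a,130,120,310,300,3.3,'c1');c(b,130,80,360,260,3.3,'c2');c(a,300,220,430,320,5,'c3');c(b,140,250,300,370,5,'c4')
E
```

```text
(no output)
```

View pics/c1.png

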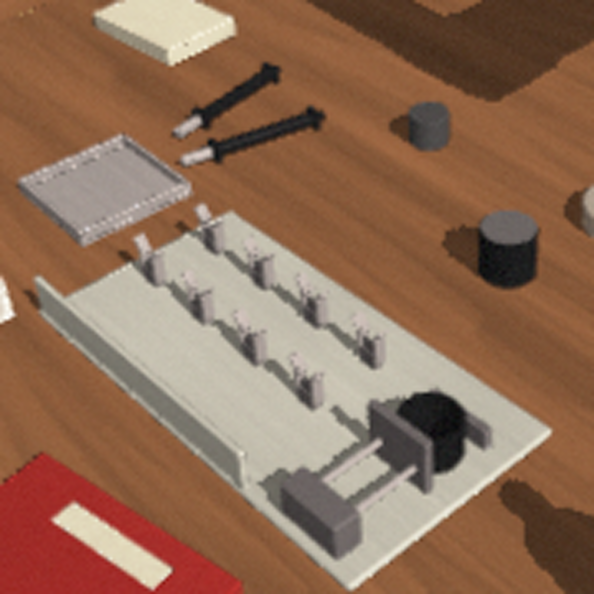

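View pics/c2.png

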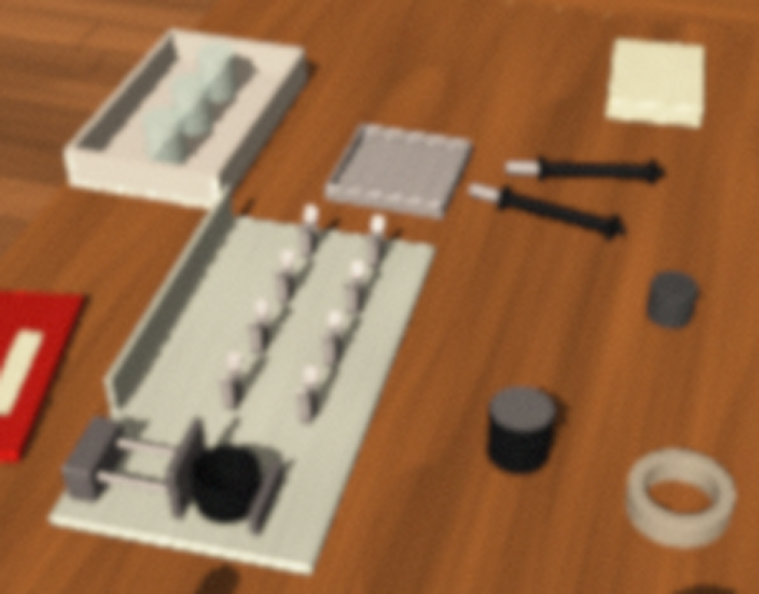

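View pics/c3.png

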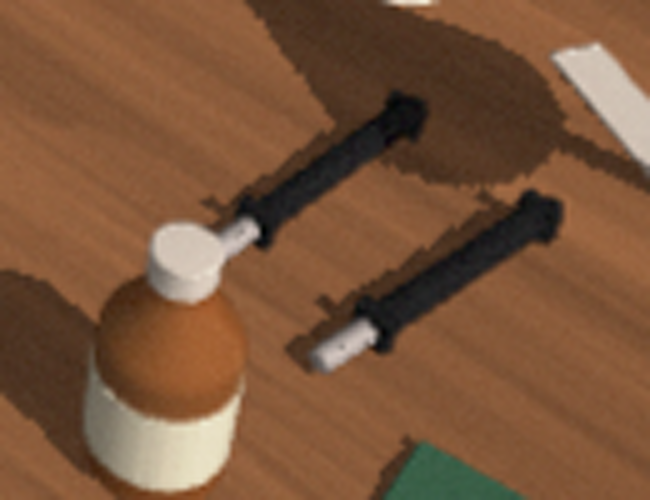

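View pics/c4.png

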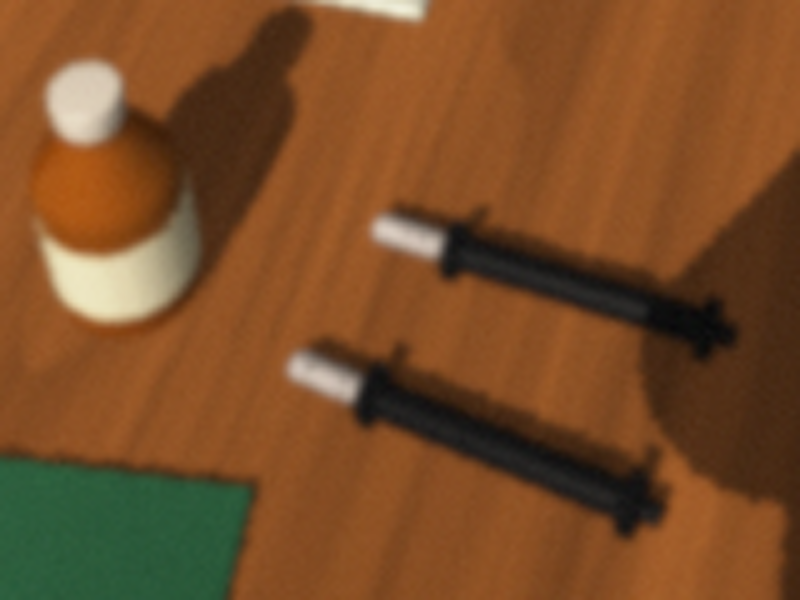

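```bash
cat > m.py <<'E'
from h import *
from scipy.optimize import least_squares
S=lambda p:(130+p[0]/3.3,120+p[1]/3.3)
D=lambda p:(130+p[0]/3.3,80+p[1]/3.3)
Ks,Ts=cam('scene');Kd,Td=cam('side')
pts=[('s',(350,585),(125,200,8)),('s',(550,431),(-80,200,8)),('s',(232,212),(-80,-200,8)),('s',(37,279),(118,-200,46)),
('d',(50,519),(125,200,8)),('d',(312,571),(-80,200,8)),('d',(434,243),(-80,-200,8))]
def f(v,pr=False):
    x,y,t=v;r=[]
    Rm=R.from_euler('z',t).as_matrix()
    for c,p,o in pts:
        P=Rm@(np.array(o)/1000)+[x,y,0]
        K,T,g=(Ks,Ts,S) if c=='s' else (Kd,Td,D)
        r+=list(proj(K,T,P)[0]-g(p))
    return np.array(r)
best=min((least_squares(f,[.5,-.1,t]) for t in (0,1.5,3,-1.5)),key=lambda s:s.cost)
print('kit',best.x,best.fun.round(1))
def both(n,ps,pd,z):
    print(n,onz(Ks,Ts,ps,z)[:, :2].round(4).tolist(),onz(Kd,Td,pd,z)[:, :2].round(4).tolist())
both('jar top',[S((509,228))],[D((523,408))],.048)
both('empty top',[S((432,415))],[D((226,470))],.042)
both('tray floor corners',[S(p) for p in [(20,185),(122,137),(190,186),(85,240)]],[D(p) for p in [(326,188),(368,125),(471,139),(441,212)]],.016)
S2=lambda p:(300+p[0]/5,220+p[1]/5);D2=lambda p:(140+p[0]/5,250+p[1]/5)
both('bottle captop',[S2((187,243))],[D2((84,88))],.13)
# wands: tip end , tail end
both('wA(near bottle) collars',[S2((262,222)),S2((405,116))],[D2((455,250)),D2((710,325))],.010)
both('wB ',[S2((378,323)),S2((543,217))],[D2((372,396)),D2((637,502))],.010)
both('wC upper',[S((200,120)),S((270,77))],[D((540,169)),D((657,172))],.010)
both('wD',[S((218,150)),S((318,118))],[D((504,199)),D((615,227))],.010)
E
python3 m.py
```

```text
kit [ 0.63361951 -0.01597315  0.0389215 ] [ 0.8 -0.1  1.8 -1.9 -0.8 -1.8 -0.7 -3.2 -2.1  0.2 -1.  -0.3 -1.1  0.5]
jar top [[0.4348, 0.0209]] [[0.4264, 0.0161]]
empty top [[0.6296, 0.1349]] [[0.6244, 0.1341]]
tray floor corners [[0.6934, -0.3754], [0.5771, -0.3818], [0.5757, -0.2619], [0.6922, -0.2557]] [[0.6807, -0.2696], [0.6748, -0.3921], [0.5649, -0.3957], [0.5623, -0.2616]]
bottle captop [[0.6221, 0.343]] [[0.6192, 0.3418]]
wA(near bottle) collars [[0.4923, 0.3024], [0.3833, 0.3085]] [[0.4892, 0.2988], [0.3775, 0.3042]]
wB  [[0.5032, 0.3728], [0.3936, 0.3895]] [[0.5005, 0.371], [0.3882, 0.3851]]
wC upper [[0.4966, -0.363], [0.3907, -0.3842]] [[0.4868, -0.3698], [0.3722, -0.3972]]
wD [[0.5156, -0.3032], [0.4055, -0.2817]] [[0.5104, -0.3081], [0.3985, -0.2918]]
```

```bash
cat >> h.py <<'E'
def plan(target,yaw,pos=None,q=None):
    """target TCP xyz, yaw = world direction of tool x with y down; prints shift cm & rotvec from the present pose"""
    o=robot.get_obs(); p=o['position'] if pos is None else np.array(pos); M=R.from_quat(o['tool_rot'] if q is None else q)
    x=np.array([np.cos(yaw),np.sin(yaw),0]);y=np.array([0,0,-1.]);z=np.cross(x,y)
    G=R.from_matrix(np.c_[x,y,z])
    print('shift',(M.inv().apply(np.array(target)-p)*100).round(2),'rot',(M.inv()*G).as_rotvec().round(4),'now',p.round(4),'t',o['time'])
def axes():
    o=robot.get_obs();print(R.from_quat(o['tool_rot']).as_matrix().round(4),o['position'].round(4),o['ft_force'].round(2),o['grip_width'],o['time'])
E
python3 - <<'E'
from h import *
axes()
plan([.60,.0,.30],np.pi/2+.039)
plan([.60,.0,.30],-np.pi/2+.039)
E
```

```text
[[ 2.336e-01 -1.000e-04  9.723e-01]
 [-9.723e-01  1.700e-03  2.336e-01]
 [-1.700e-03 -1.000e+00  3.000e-04]] [ 0.146  -0.6072  0.2468] [ 0.33 -0.37 -0.2 ] 0.08669508692659318 0.15
shift [-48.44  -5.23  58.33] rot [-2.5000e-03 -2.9448e+00  2.0000e-04] now [ 0.146  -0.6072  0.2468] t 0.15
shift [-48.44  -5.23  58.33] rot [-1.000e-04  1.968e-01 -1.700e-03] now [ 0.146  -0.6072  0.2468] t 0.15
```

{"op": "carry_out", "data": {
  "moves": [
    [1,-48.4,-11.3,58.3,0,0.197,0],
    [1,-48.4,-11.3,58.3,0,0.197,0],
    [1,-48.4,-11.3,58.3,0,0.197,0],
    [1,-48.4,-11.3,58.3,0,0.197,0],
    [1,-48.4,-11.3,58.3,0,0.197,0],
    [1,-48.4,-11.3,58.3,0,0.197,0],
    [1,-48.4,-11.3,58.3,0,0.197,0],
    [1,-48.4,-11.3,58.3,0,0.197,0],
    [1,-48.4,-11.3,58.3,0,0.197,0],
    [1,-48.4,-11.3,58.3,0,0.197,0],
    [1,-48.4,-11.3,58.3,0,0.197,0],
    [1,-48.4,-11.3,58.3,0,0.197,0],
    [1,-48.4,-11.3,58.3,0,0.197,0],
    [1,-48.4,-11.3,58.3,0,0.197,0],
    [1,-48.4,-11.3,58.3,0,0.197,0],
    [1,-48.4,-11.3,58.3,0,0.197,0],
    [1,-48.4,-11.3,58.3,0,0.197,0],
    [1,-48.4,-11.3,58.3,0,0.197,0],
    [1,-48.4,-11.3,58.3,0,0.197,0],
    [1,-48.4,-11.3,58.3,0,0.197,0]
  ]
}}

```text
time: 2.15
position: [0.5989, -0.0024, 0.3603]
tool_rot: [0.509, -0.491, 0.491, -0.509]
ft_force: [-0.3, -0.0, -0.3]
grip_width: 0.0869
```

Run:
```python
from h import *
axes()
o=snap('wrist','w1',None,1.5); np.save('pics/w1_pose.npy',np.r_[o['position'],o['tool_rot']])
```

```text
[[ 3.640e-02 -1.100e-03  9.993e-01]
 [-9.993e-01 -2.000e-04  3.640e-02]
 [ 1.000e-04 -1.000e+00 -1.100e-03]] [ 0.5989 -0.0024  0.3603] [-0.34 -0.03 -0.31] 0.08687080512672647 2.15
```

View pics/w1.png

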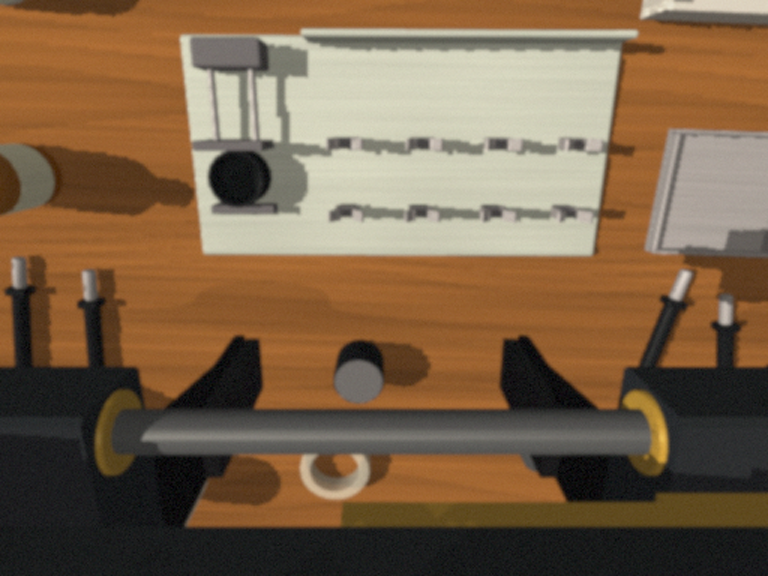

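Run:
```python
from h import *
im=np.load('pics/w1.npy')
cv2.imwrite('pics/w1a.png',cv2.resize(im[15:180,110:280],None,fx=4.5,fy=3.6*1.0,interpolation=cv2.INTER_CUBIC))
cv2.imwrite('pics/w1b.png',cv2.resize(im[15:180,265:435],None,fx=4.5,fy=3.6,interpolation=cv2.INTER_CUBIC))
# plate mask
hsv=cv2.cvtColor(im,cv2.COLOR_BGR2HSV)
m=((hsv[:,:,1]<60)&(hsv[:,:,2]>110)).astype(np.uint8)
for r in (60,100,140,155): 
    c=np.where(m[r,:430])[0]; print(r,c.min() if len(c) else 0,c[c<420].max())
for c in (150,180,250,300,350,380):
    r=np.where(m[:,c])[0]; print(c,r.min(),r[r<200].max())
```

```text
60 124 410
100 0 403
140 133 398
155 134 396
150 24 168
180 24 168
250 19 169
300 20 169
350 20 169
380 20 169
```

View pics/w1a.png

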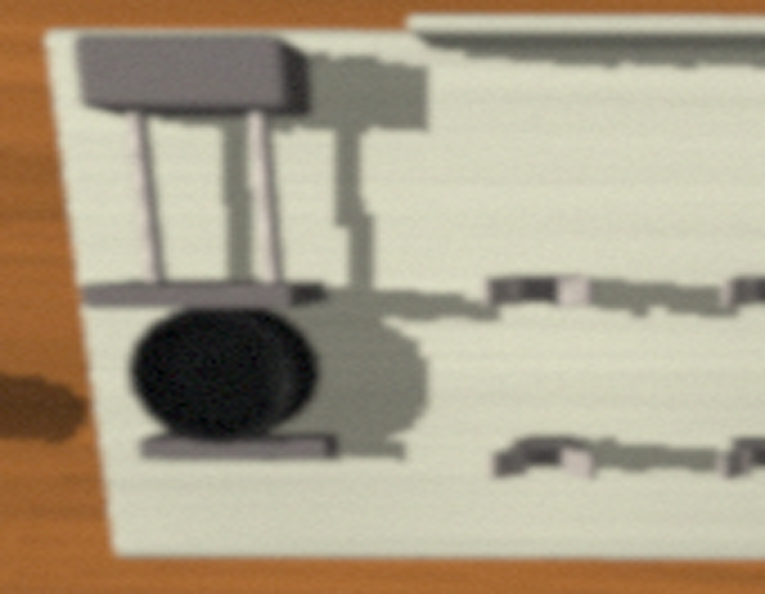

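View pics/w1b.png

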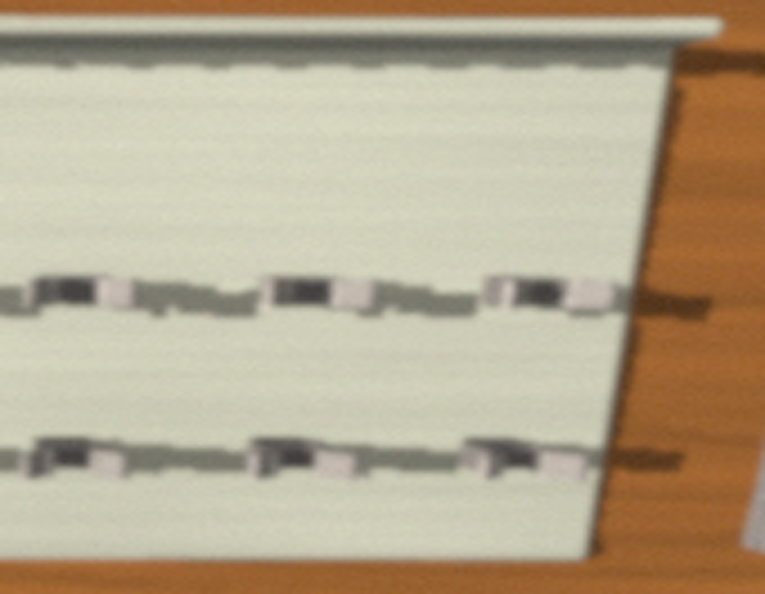

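Run:
```python
from h import *
from scipy.optimize import least_squares
v=np.load('pics/w1_pose.npy')
K,T=cam('wrist',dict(position=v[:3],tool_rot=v[3:]))
A=lambda x,y:(110+x/4.5-.4,15+y/3.6-.4);B=lambda x,y:(265+x/4.5-.4,15+y/3.6-.4)
pts=[(A(45,30),(125,200,8)),(A(116,556),(-80,200,8)),(B(590,559),(-80,-200,8)),(B(722,38),(118,-200,46))]
f=lambda s:np.concatenate([proj(K,T,R.from_euler('z',s[2]).apply(np.array(o)/1000)+[s[0],s[1],0])[0]-p for p,o in pts])
s=least_squares(f,[.63,-.016,.039]);print(s.x,s.fun.round(2))
x,y,t=s.x
def kit(uv,z):
    P=onz(K,T,[uv],z)[0]-[x,y,0];return (R.from_euler('z',-t).apply(P)*1000).round(1)
for n,uv,z in [('c4f',A(540,290),.050),('c3f',B(80,292),.050),('c2f',B(318,292),.05),('c1f',B(550,292),.05),('c1b',B(527,460),.05),('c2b',B(305,458),.05),('c3b',B(75,458),.05),('c4b',A(545,460),.05),
 ('plate top L',A(82,290),.059),('plate top R',A(290,290),.059),('stop L',A(141,440),.028),('stop R',A(337,440),.028),('empty L',A(131,372),.042),('empty R',A(280,372),.042),('empty bottom',A(210,440),.042)]:
    print(n,kit(uv,z))
```

```text
[ 0.63380196 -0.01711172  0.03544683] [-2.05 -0.02 -1.37  1.39 -0.51  0.92  3.41 -0.86]
c4f [33.  48.3 50. ]
c3f [ 32.4 -20.7  50. ]
c2f [ 32.5 -89.9  50. ]
c1f [  32.6 -157.3   50. ]
c1b [ -28.9 -157.8   50. ]
c2b [-28.2 -90.5  50. ]
c3b [-28.3 -20.9  50. ]
c4b [-29.1  48.   50. ]
plate top L [ 33.2 178.   59. ]
plate top R [ 33.2 118.8  59. ]
stop L [-25.2 177.3  28. ]
stop R [-25.1 115.3  28. ]
empty L [  2.7 172.9  42. ]
empty R [  2.8 127.9  42. ]
empty bottom [-23.  151.3  42. ]
```

Run:
```python
from h import *
from scipy.optimize import least_squares
v=np.load('pics/w1_pose.npy')
K,T=cam('wrist',dict(position=v[:3],tool_rot=v[3:]))
A=lambda x,y:(110+x/4.5-.4,15+y/3.6-.4);B=lambda x,y:(265+x/4.5-.4,15+y/3.6-.4)
cl=[A(540,290),B(80,292),B(318,292),B(550,292),A(545,460),B(75,458),B(305,458),B(527,460)]
co=[(32*a,50-70*i,50) for a in(1,-1) for i in range(4)]
pts=[(A(45,30),(125,200,8)),(A(116,556),(-80,200,8)),(B(590,559),(-80,-200,8))]+list(zip(cl,co))
f=lambda s:np.concatenate([proj(K,T,R.from_euler('z',s[2]).apply(np.array(o)/1000)+[s[0],s[1],0])[0]-p for p,o in pts])
s=least_squares(f,[.63,-.016,.039],loss='soft_l1');print(s.x,f(s.x).round(1).reshape(-1,2).tolist())
x,y,t=s.x
M=R.from_euler('z',t)
for n,p in [('p4',(0,50,32)),('p1',(0,-160,32)),('bay',(0,150,8))]: print(n,M.apply(np.array(p)/1000)+[x,y,0])
def kit(uv,z):
    P=onz(K,T,[uv],z)[0]-[x,y,0];return (M.inv().apply(P)*1000).round(1)
print([kit(A(*p),z) for p,z in [((82,290),.059),((290,290),.059),((141,440),.028),((337,440),.028),((131,372),.042),((280,372),.042),((210,440),.042)]])
# tray, bottle, jar, wands in wrist view
w=lambda p:(p[0]/1.5-.2,p[1]/1.5-.2)
for n,p,z in [('jartop',(359,380),.048),('traycorner far',(672,130),.016),('tray corner near',(647,250),.016),('wB collar',(21,290),.01),('wA collar',(92,303),.01),('wD collar',(673,300),.01),('wC collar',(725,326),.01)]:
    print(n,onz(K,T,[w(p)],z)[0].round(4))
```

```text
[ 0.63521759 -0.01786062  0.03642036] [[-1.7, -1.0], [-0.9, 0.6], [0.2, -0.1], [-0.8, -0.3], [0.0, -0.8], [0.7, -0.8], [2.8, -0.8], [-0.8, 1.1], [-0.1, 1.7], [0.1, 1.7], [2.1, 1.2]]
p4 [0.63339697 0.03210622 0.032     ]
p1 [ 0.64104356 -0.17775452  0.032     ]
bay [0.62975574 0.13203991 0.008     ]
[array([ 32. , 178.8,  59. ]), array([ 32. , 119.5,  59. ]), array([-26.4, 178.1,  28. ]), array([-26.4, 116.1,  28. ]), array([  1.5, 173.7,  42. ]), array([  1.5, 128.7,  42. ]), array([-24.2, 152.1,  42. ])]
jartop [0.4331 0.0145 0.048 ]
traycorner far [ 0.6866 -0.2694  0.016 ]
tray corner near [ 0.5716 -0.2689  0.016 ]
wB collar [0.5037 0.3692 0.01  ]
wA collar [0.492  0.2974 0.01  ]
wD collar [ 0.5178 -0.3101  0.01  ]
wC collar [ 0.4907 -0.3716  0.01  ]
```

```bash
cat >> h.py <<'E'
KX,KY,KT=.6352,-.0176,.0365
def kw(x,y,z): # kit mm -> world m
    return R.from_euler('z',KT).apply(np.array([x,y,z])/1000)+[KX,KY,0]
YAW=-np.pi/2+KT
E
python3 - <<'E'
from h import *
plan(kw(0,149.5,43),YAW)
E
```

```text
shift [-13.29  31.74   3.58] rot [0.0008 0.0001 0.0001] now [ 0.5991 -0.0023  0.3604] t 2.2
```

{"op": "carry_out", "data": {
  "moves": [
    [1,-13.3,10,3.6,0,0,0],
    [1,-13.3,10,3.6,0,0,0],
    [1,-13.3,10,3.6,0,0,0],
    [1,-13.3,20,3.6,0,0,0],
    [1,-13.3,22,3.6,0,0,0],
    [1,-13.3,22,3.6,0,0,0],
    [1,-13.3,22,3.6,0,0,0],
    [1,-13.3,22,3.6,0,0,0]
  ]
}}

```text
time: 3.0
position: [0.631, 0.1327, 0.1409]
tool_rot: [0.509, -0.49, 0.49, -0.509]
ft_force: [0.3, 0.8, 0.4]
grip_width: 0.0871
```

Run:
```python
from h import *
plan(kw(0,149.5,43),YAW)
K,T=cam('wrist')
o=snap('wrist','w2',None,1.5)
print(proj(K,T,[kw(0,149.5,42),kw(-26,149.5-26,42),kw(26,149.5,42),kw(0,175.5,42),kw(0,123.5,42),kw(-26,119.5,28),kw(-26,179.5,28)])*1.5)
```

```text
shift [ 0.08  9.79 -0.12] rot [0.0002 0.0014 0.0001] now [0.631  0.1327 0.1409] t 3.0
[[383.19066507 299.72522906]
 [432.9271935  346.78196378]
 [383.35928224 249.73760905]
 [331.74232611 299.63139284]
 [434.64135464 299.81906957]
 [437.67167828 335.78634054]
 [328.20410386 335.58493563]]
```

View pics/w2.png

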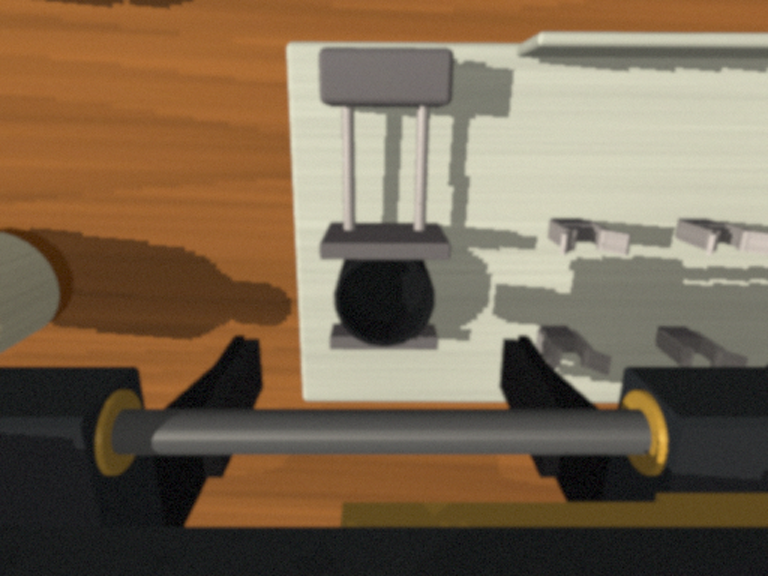

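{"op": "carry_out", "data": {
  "moves": [
    [1,0.1,3,-0.1,0,0,0],
    [1,0.1,6,-0.1,0,0,0],
    [1,0.1,8,-0.1,0,0,0],
    [1,0.1,9.2,-0.1,0,0,0],
    [1,0.1,9.8,-0.1,0,0,0],
    [1,0.1,9.8,-0.1,0,0,0],
    [0.4,0.1,9.8,-0.1,0,0,0],
    [0.4,0.1,9.8,-0.1,0,0,0],
    [0.4,0.1,9.8,-0.1,0,0,0],
    [0.4,0.1,9.8,-0.1,0,0,0],
    [0.4,0.1,9.8,-0.1,0,0,0]
  ],
  "force": 40
}}

```text
time: 4.15
position: [0.6298, 0.1324, 0.0428]
tool_rot: [-0.51, 0.49, -0.49, 0.51]
ft_force: [-0.1, 0.1, 0.2]
grip_width: 0.0549
```

Run:
```python
from h import *
plan(kw(0,149.5,43),YAW)
axes()
```

```text
shift [ 0.06 -0.02 -0.01] rot [-0.0004  0.0024 -0.    ] now [0.6298 0.1324 0.0428] t 4.15
[[ 3.880e-02  4.000e-04  9.992e-01]
 [-9.992e-01  0.000e+00  3.880e-02]
 [-0.000e+00 -1.000e+00  4.000e-04]] [0.6298 0.1324 0.0428] [-0.1   0.07  0.18] 0.05493763173700212 4.15
```

{"op": "carry_out", "data": {
  "moves": [
    [0.4,0,0,0,0,0,0],
    [0.4,0,0,0,0,0,0],
    [0.4,0,-0.2,0,0,0,0],
    [0.4,0,-0.6,0,0,0,0],
    [0.4,0,-1.2,0,0,0,0],
    [0.4,0,-2,0,0,0,0],
    [0.4,0,-3,0,0,0,0],
    [0.4,0,-4,0,0,0,0],
    [0.4,0,-6,0,0,0,0],
    [0.4,0,-8,0,0,0,0],
    [0.4,0,-10,0,0,0,0],
    [0.4,0,-10,0,0,0,0]
  ]
}}

```text
time: 5.35
position: [0.632, 0.1332, 0.148]
tool_rot: [-0.507, 0.488, -0.492, 0.512]
ft_force: [0.6, -0.6, -0.7]
grip_width: 0.0513
```

Run:
```python
from h import *
plan([.629,-.327,.15],YAW)
axes()
snap('wrist','w3')
```

```text
shift [45.97 -0.24 -2.11] rot [-0.0089  0.0029 -0.0005] now [0.632  0.1332 0.148 ] t 5.35
[[ 3.940e-02  8.800e-03  9.992e-01]
 [-9.992e-01  8.000e-04  3.930e-02]
 [-5.000e-04 -1.000e+00  8.900e-03]] [0.632  0.1332 0.148 ] [ 0.58 -0.6  -0.73] 0.051266878546096344 5.35
```

View pics/w3.png

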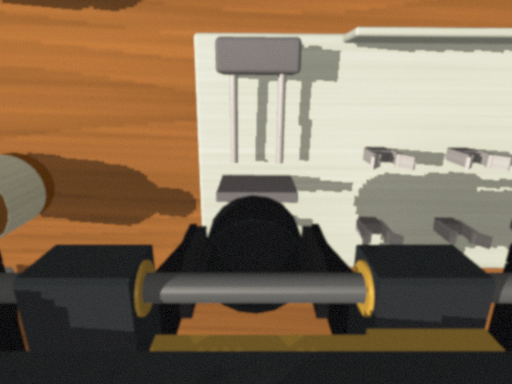

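{"op": "carry_out", "data": {
  "moves": [
    [0.4,4,0,-0.2,0,0,0],
    [0.4,8,0,-0.4,0,0,0],
    [0.4,12,0,-0.6,0,0,0],
    [0.4,16,0,-0.8,0,0,0],
    [0.4,20,0,-1.0,0,0,0],
    [0.4,24,0,-1.2,0,0,0],
    [0.4,28,0,-1.4,0,0,0],
    [0.4,32,0,-1.6,0,0,0],
    [0.4,36,0,-1.8,0,0,0],
    [0.4,40,0,-2,0,0,0],
    [0.4,44,0,-2.1,0,0,0],
    [0.4,46,0,-2.1,0,0,0],
    [0.4,46,0,-2.1,0,0,0],
    [0.4,46,0,-2.1,0,0,0]
  ]
}}

```text
time: 6.8
position: [0.626, -0.3266, 0.1419]
tool_rot: [-0.509, 0.491, -0.489, 0.51]
ft_force: [-0.3, 0.1, -0.7]
grip_width: 0.0511
```

Run:
```python
from h import *
plan([.629,-.327,.039],YAW)
axes()
snap('wrist','w4');snap('scene','s4',(130,120,310,300),3)
```

```text
shift [ 0.08 10.28  0.32] rot [ 0.0015  0.0021 -0.0026] now [ 0.626  -0.3266  0.1419] t 6.8
[[ 0.0386 -0.0016  0.9993]
 [-0.9993  0.0025  0.0386]
 [-0.0026 -1.     -0.0015]] [ 0.626  -0.3266  0.1419] [-0.26  0.06 -0.72] 0.051077582191562346 6.8
```

View pics/w4.png

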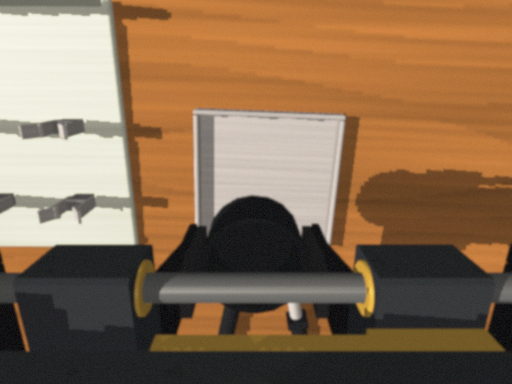

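View pics/s4.png

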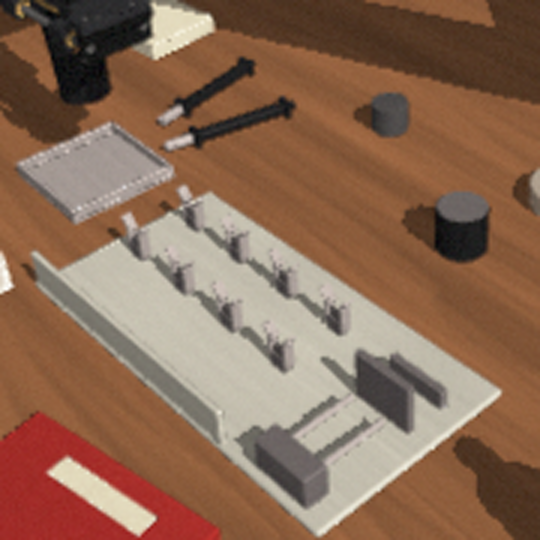

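Run:
```python
from h import *
K,T=cam('wrist')
P=onz(K,T,[(194,109),(345,116),(331,243),(195,225)],.016)[:,:2];print(P.round(4))
d=P[1]-P[0];print(np.linalg.norm(d));u=d/np.linalg.norm(d);n=np.array([u[1],-u[0]]); n=n if n[0]<0 else -n
print('centre',(P[0]+P[1])/2+n*.06,'yaw',np.arctan2(u[1],u[0]))
```

```text
[[ 0.6881 -0.2757]
 [ 0.6876 -0.3936]
 [ 0.5774 -0.3949]
 [ 0.5897 -0.2752]]
0.11792486501602659
centre [ 0.62785069 -0.33441409] yaw -1.5751025145715138
```

{"op": "carry_out", "data": {
  "moves": [
    [0.4,0.7,3,0.2,0,0,0],
    [0.4,0.7,5,0.2,0,0,0],
    [0.4,0.7,7,0.2,0,0,0],
    [0.4,0.7,8.5,0.2,0,0,0],
    [0.4,0.7,9.4,0.2,0,0,0],
    [0.4,0.7,9.8,0.2,0,0,0],
    [0.4,0.7,10.1,0.2,0,0,0],
    [0.4,0.7,10.3,0.2,0,0,0],
    [0.4,0.7,10.3,0.2,0,0,0],
    [0.4,0.7,10.3,0.2,0,0,0]
  ]
}}

```text
time: 7.9
position: [0.6291, -0.3353, 0.0402]
tool_rot: [-0.51, 0.49, -0.491, 0.51]
ft_force: [0.7, 0.5, -0.1]
grip_width: 0.0513
```

{"op": "carry_out", "data": {
  "moves": [
    [0.4,0,0.1,0,0,0,0],
    [0.4,0,0.2,0,0,0,0],
    [0.4,0,0.2,0,0,0,0],
    [0.65,0,0.2,0,0,0,0],
    [0.7,0,0.2,0,0,0,0],
    [0.75,0,0.2,0,0,0,0],
    [0.75,0,0.2,0,0,0,0],
    [0.75,0,0.2,0,0,0,0],
    [0.75,0,-1,0,0,0,0],
    [0.75,0,-4,0,0,0,0],
    [0.75,0,-8,0,0,0,0],
    [1,0,-12,0,0,0,0],
    [1,0,-16,0,0,0,0],
    [1,0,-16,0,0,0,0],
    [1,0,-16,0,0,0,0]
  ]
}}

```text
time: 9.4
position: [0.6294, -0.3354, 0.2022]
tool_rot: [-0.509, 0.489, -0.492, 0.51]
ft_force: [0.1, 0.8, 0.8]
grip_width: 0.0849
```

Run:
```python
from h import *
K,T=cam('wrist')
axes()
snap('wrist','w5');snap('side','d5',(130,60,400,260),2.9)
plan([.42,-.1,.25],YAW)
```

```text
[[ 0.0389  0.0032  0.9992]
 [-0.9992 -0.0024  0.0389]
 [ 0.0026 -1.      0.0031]] [ 0.6294 -0.3354  0.2022] [0.06 0.78 0.77] 0.08485303851260707 9.4
shift [-24.24  -5.06 -19.88] rot [ 0.0018  0.0023 -0.0015] now [ 0.628  -0.3344  0.1987] t 9.5
```

View pics/w5.png

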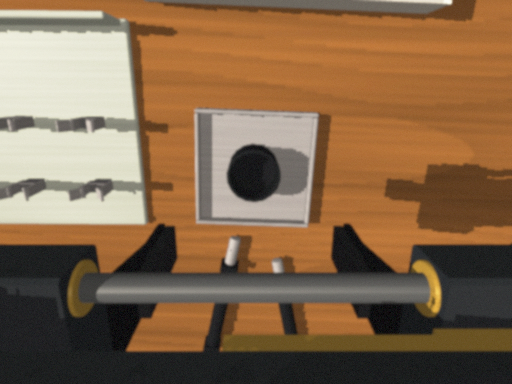

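View pics/d5.png

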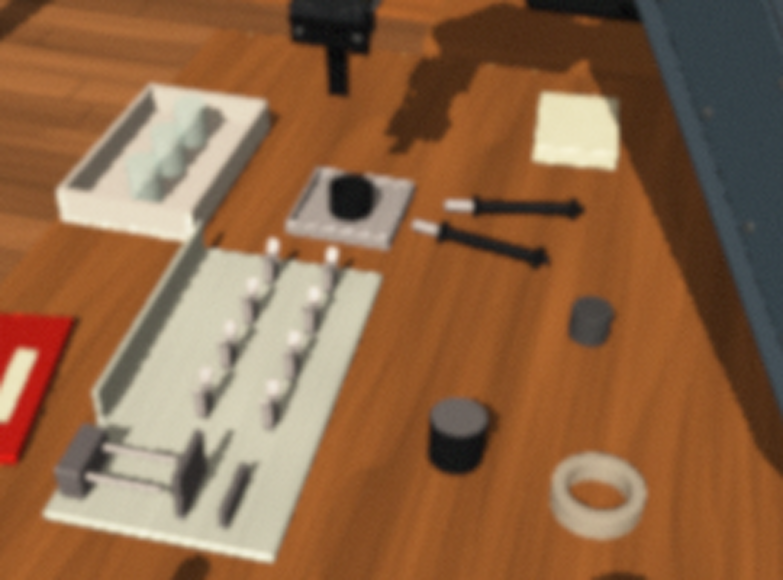

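{"op": "carry_out", "data": {
  "moves": [
    [1,-35.8,-5,-16.4,0,0,0],
    [1,-35.8,-5,-16.4,0,0,0],
    [1,-35.8,-5,-16.4,0,0,0],
    [1,-35.8,-5,-16.4,0,0,0],
    [1,-35.8,-5,-16.4,0,0,0],
    [1,-35.8,-5,-16.4,0,0,0],
    [1,-35.8,-5,-16.4,0,0,0],
    [1,-35.8,-5,-16.4,0,0,0],
    [1,-35.8,-5,-16.4,0,0,0],
    [1,-35.8,-5,-16.4,0,0,0],
    [1,-35.8,-5,-16.4,0,0,0],
    [1,-35.8,-5,-16.4,0,0,0]
  ]
}}

```text
time: 10.7
position: [0.4518, 0.0152, 0.249]
tool_rot: [0.509, -0.491, 0.491, -0.509]
ft_force: [-0.4, -0.7, -0.2]
grip_width: 0.087
```

Run:
```python
from h import *
axes()
snap('wrist','w6')
```

```text
[[ 3.710e-02 -5.000e-04  9.993e-01]
 [-9.993e-01 -1.000e-04  3.710e-02]
 [ 1.000e-04 -1.000e+00 -5.000e-04]] [0.4518 0.0152 0.249 ] [-0.37 -0.73 -0.16] 0.08701303899634358 10.7
```

View pics/w6.png

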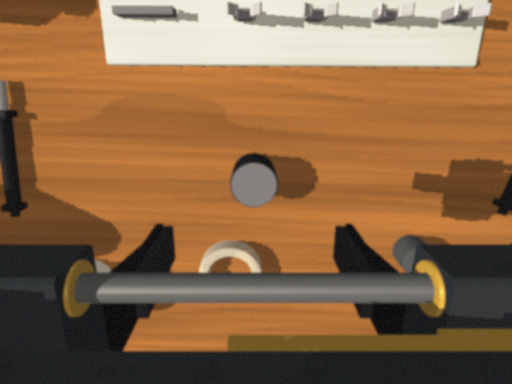

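Run:
```python
from h import *
K,T=cam('wrist')
P=onz(K,T,[(254,184),(231,184),(277,184),(254,162),(254,206)],.048);print(P.round(4))
plan([P[0,0],P[0,1],.030],YAW)
```

```text
[[ 0.4314  0.0148  0.048 ]
 [ 0.4305  0.0394  0.048 ]
 [ 0.4324 -0.0098  0.048 ]
 [ 0.4556  0.0157  0.048 ]
 [ 0.4063  0.0139  0.048 ]]
shift [-0.03 21.91 -2.02] rot [ 0.0006  0.0003 -0.    ] now [0.4517 0.0152 0.249 ] t 10.75
```

{"op": "carry_out", "data": {
  "moves": [
    [1,0,5,-2,0,0,0],
    [1,0,10,-2,0,0,0],
    [1,0,14,-2,0,0,0],
    [1,0,17,-2,0,0,0],
    [1,0,19,-2,0,0,0],
    [1,0,21,-2,0,0,0],
    [1,0,21.9,-2,0,0,0],
    [1,0,21.9,-2,0,0,0],
    [0.4,0,21.9,-2,0,0,0],
    [0.4,0,21.9,-2,0,0,0],
    [0.4,0,21.9,-2,0,0,0],
    [0.4,0,21.9,-2,0,0,0],
    [0.4,0,21.9,-2,0,0,0],
    [0.4,0,21.9,-2,0,0,0],
    [0.4,0,21.9,-2,0,0,0],
    [0.4,0,21.9,-2,0,0,0]
  ],
  "force": 50
}}

```text
time: 12.35
position: [0.4313, 0.0156, 0.0309]
tool_rot: [-0.509, 0.49, -0.49, 0.51]
ft_force: [-0.1, -0.0, 5.9]
grip_width: 0.0506
```

Run:
```python
from h import *
axes()
```

```text
[[ 3.900e-02  9.000e-04  9.992e-01]
 [-9.992e-01 -2.000e-04  3.900e-02]
 [ 3.000e-04 -1.000e+00  9.000e-04]] [0.4313 0.0156 0.0309] [-0.1  -0.02  5.92] 0.05059038807108029 12.35
```

Run:
```python
from h import *
plan(kw(-28,149.5,90),YAW)
```

```text
shift [-10.85  -5.89  17.49] rot [-0.0009  0.0025  0.0003] now [0.4313 0.0156 0.0309] t 12.35
```

{"op": "carry_out", "data": {
  "moves": [
    [0.4,0,-1,0,0,0,0],
    [0.4,0,-3,0,0,0,0],
    [0.4,0,-5,0,0,0,0],
    [0.4,0,-7,0,0,0,0],
    [0.4,0,-7,0,0,0,0]
  ]
}}

```text
time: 12.85
position: [0.4322, 0.0155, 0.1026]
tool_rot: [-0.509, 0.489, -0.492, 0.511]
ft_force: [0.2, -0.3, -1.5]
grip_width: 0.0509
```

Run:
```python
from h import *
plan(kw(-28,149.5,90),YAW);axes()
```

```text
shift [-10.86   1.33  17.39] rot [-0.0045  0.0025  0.0011] now [0.4322 0.0155 0.1026] t 12.85
[[ 0.039   0.0045  0.9992]
 [-0.9992 -0.001   0.039 ]
 [ 0.0011 -1.      0.0045]] [0.4322 0.0155 0.1026] [ 0.16 -0.27 -1.51] 0.05089520868884858 12.85
```

{"op": "carry_out", "data": {
  "moves": [
    [0.4,-2,0,4,0,0,0],
    [0.4,-5,0,8,0,0,0],
    [0.4,-7.5,0,12,0,0,0],
    [0.4,-9.5,0,15,0,0,0],
    [0.4,-10.8,0,16.8,0,0,0],
    [0.4,-10.8,0,17.2,0,0,0],
    [0.4,-10.8,0,17.2,0,0,0],
    [0.4,-10.8,0,17.2,0,0,0]
  ]
}}

```text
time: 13.65
position: [0.5968, 0.1295, 0.0996]
tool_rot: [0.51, -0.491, 0.489, -0.508]
ft_force: [0.3, -0.6, -0.8]
grip_width: 0.0512
```

Run:
```python
from h import *
plan(kw(-28,149.5,66),YAW);axes()
snap('wrist','w7');snap('side','d7',(130,120,330,260),3.5);snap('scene','s7',(180,180,330,300),4.5)
```

```text
shift [-0.11  3.36  0.52] rot [0.0038 0.0018 0.0002] now [0.5968 0.1295 0.0996] t 13.65
[[ 3.830e-02 -3.700e-03  9.993e-01]
 [-9.993e-01 -3.000e-04  3.830e-02]
 [ 2.000e-04 -1.000e+00 -3.800e-03]] [0.5968 0.1295 0.0996] [ 0.29 -0.63 -0.8 ] 0.05115832254135006 13.65
```

View pics/w7.png

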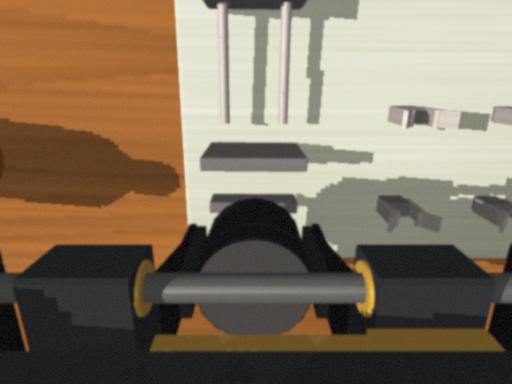

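View pics/d7.png

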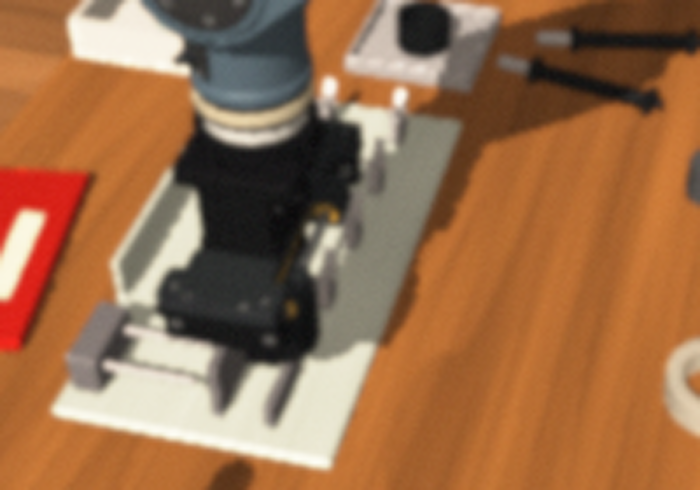

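View pics/s7.png

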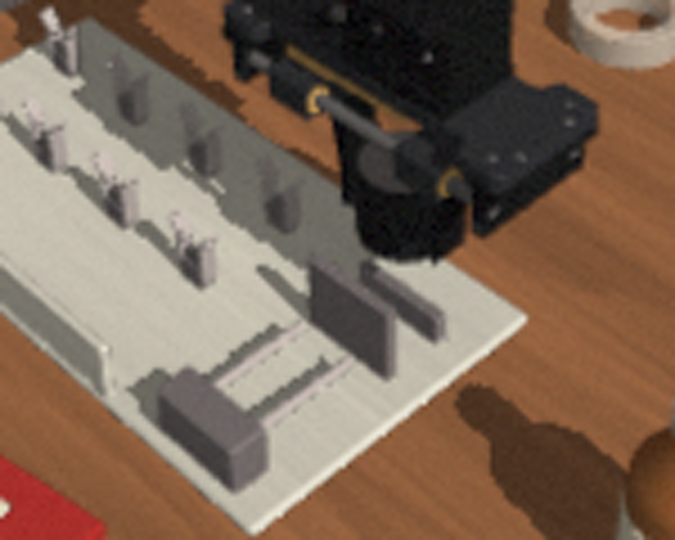

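{"op": "carry_out", "data": {
  "moves": [
    [0.4,-0.1,1.5,0.4,0,0,0],
    [0.4,-0.1,2.7,0.4,0,0,0],
    [0.4,-0.1,3.4,0.4,0,0,0],
    [0.4,-0.1,3.4,0.8,0,0,0],
    [0.4,-0.1,3.4,1.3,0,0,0],
    [0.4,-0.1,3.4,1.8,0,0,0],
    [0.4,-0.1,3.4,2.3,0,0,0],
    [0.4,-0.1,3.4,2.8,0,0,0],
    [0.4,-0.1,3.4,3.2,0,0,0],
    [0.4,-0.1,3.4,3.6,0,0,0],
    [0.4,-0.1,3.4,3.9,0,0,0],
    [0.4,-0.1,3.4,3.9,0,0,0],
    [0.4,-0.1,3.4,3.9,0,0,0]
  ]
}}

```text
time: 15.1
position: [0.6348, 0.1325, 0.0657]
tool_rot: [0.512, -0.492, 0.488, -0.508]
ft_force: [-6.8, -1.7, -2.2]
grip_width: 0.051
```

Run:
```python
from h import *
plan(kw(5,149.5,39),YAW);axes()
snap('wrist','w8');snap('side','d8',(130,120,330,260),3.5);snap('scene','s8',(180,180,330,300),4.5)
```

```text
shift [0.05 2.67 0.01] rot [0.0074 0.0026 0.0004] now [0.6348 0.1325 0.0657] t 15.1
[[ 3.910e-02 -7.400e-03  9.992e-01]
 [-9.992e-01 -7.000e-04  3.910e-02]
 [ 4.000e-04 -1.000e+00 -7.400e-03]] [0.6348 0.1325 0.0657] [-6.75 -1.68 -2.24] 0.050967062528249146 15.1
```

View pics/w8.png

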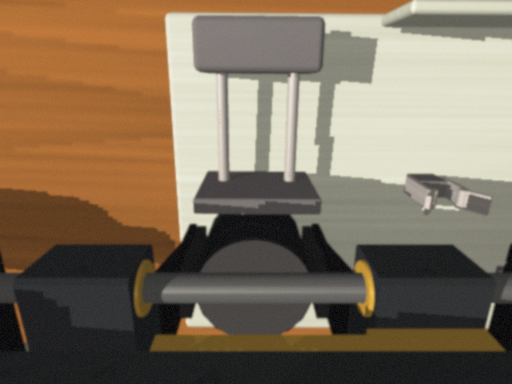

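View pics/s8.png

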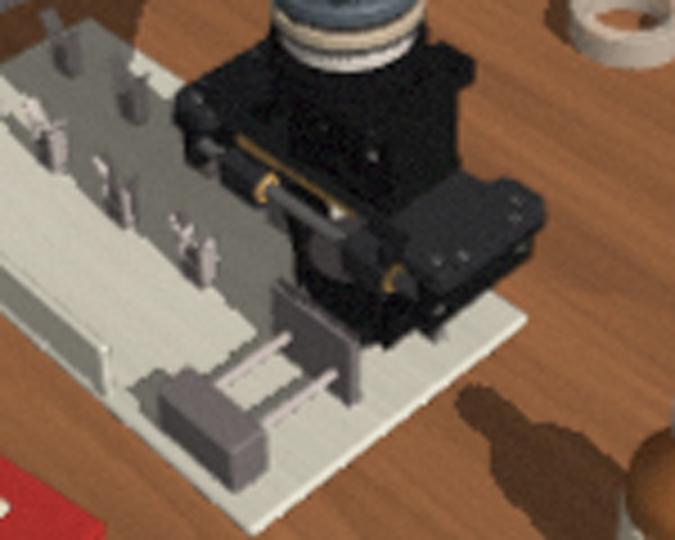

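{"op": "carry_out", "data": {
  "moves": [
    [0.4,0,0,0.1,0,0,0],
    [0.4,0,0.5,0.1,0,0,0],
    [0.4,0,1,0.1,0,0,0],
    [0.4,0,1.5,0.1,0,0,0],
    [0.4,0,1.9,0.1,0,0,0],
    [0.4,0,2.2,0.1,0,0,0],
    [0.4,0,2.4,0.1,0,0,0],
    [0.4,0,2.6,0.1,0,0,0],
    [0.4,0,2.6,0.1,0,0,0],
    [0.4,0,2.6,0.1,0,0,0]
  ]
}}

```text
time: 16.25
position: [0.6369, 0.133, 0.0411]
tool_rot: [0.511, -0.491, 0.489, -0.509]
ft_force: [-7.8, -0.3, 1.0]
grip_width: 0.051
```

Run:
```python
from h import *
plan(kw(0,149.5,39),YAW);axes()
```

```text
shift [ 0.09  0.21 -0.72] rot [ 0.0042  0.0026 -0.0002] now [0.6369 0.133  0.0411] t 16.25
[[ 3.910e-02 -4.200e-03  9.992e-01]
 [-9.992e-01  0.000e+00  3.910e-02]
 [-2.000e-04 -1.000e+00 -4.200e-03]] [0.6369 0.133  0.0411] [-7.81 -0.31  1.03] 0.051006889195713834 16.25
```

{"op": "carry_out", "data": {
  "moves": [
    [0.4,0,0.1,0,0,0,0],
    [0.4,0,0.2,0,0,0,0],
    [0.4,0,0.25,0,0,0,0],
    [0.4,0,0.25,0,0,0,0]
  ]
}}

```text
time: 16.65
position: [0.6372, 0.133, 0.0391]
tool_rot: [0.511, -0.491, 0.489, -0.509]
ft_force: [-7.0, 0.2, 4.2]
grip_width: 0.0513
```

{"op": "carry_out", "data": {
  "moves": [
    [0.4,0,0,-0.2,0,0,0],
    [0.4,0,0,-0.4,0,0,0],
    [0.4,0,0,-0.5,0,0,0],
    [0.4,0,0,-0.5,0,0,0]
  ]
}}

```text
time: 17.05
position: [0.6327, 0.1329, 0.039]
tool_rot: [0.51, -0.491, 0.49, -0.509]
ft_force: [-6.4, -1.1, 3.4]
grip_width: 0.0511
```

Run:
```python
from h import *
plan(kw(0,149.5,39),YAW);axes()
```

```text
shift [ 0.1   0.   -0.29] rot [ 0.0023  0.0026 -0.0003] now [0.6327 0.1329 0.039 ] t 17.05
[[ 3.900e-02 -2.300e-03  9.992e-01]
 [-9.992e-01  2.000e-04  3.900e-02]
 [-3.000e-04 -1.000e+00 -2.300e-03]] [0.6327 0.1329 0.039 ] [-6.36 -1.08  3.37] 0.051145006816793154 17.05
```

{"op": "carry_out", "data": {
  "moves": [
    [0.4,0,0,-0.1,0,0,0],
    [0.4,0,0,-0.2,0,0,0],
    [0.4,0,0,-0.2,0,0,0]
  ]
}}

```text
time: 17.35
position: [0.6309, 0.1328, 0.039]
tool_rot: [0.51, -0.491, 0.49, -0.509]
ft_force: [-6.6, -0.0, 3.3]
grip_width: 0.0515
```

{"op": "carry_out", "data": {
  "moves": [
    [0.4,0,0,-0.1,0,0,0],
    [0.4,0,0,-0.2,0,0,0],
    [0.4,0,0,-0.2,0,0,0]
  ]
}}

```text
time: 17.65
position: [0.63, 0.1328, 0.039]
tool_rot: [-0.509, 0.49, -0.49, 0.51]
ft_force: [-4.8, 1.4, 3.3]
grip_width: 0.0513
```

Force dropped: the jar reached the stop. Release gradually and lift.

{"op": "carry_out", "data": {
  "moves": [
    [0.65,0,0,0,0,0,0],
    [0.7,0,0,0,0,0,0],
    [0.8,0,0,0,0,0,0],
    [0.9,0,0,0,0,0,0],
    [1,0,0,0,0,0,0],
    [1,0,0,0,0,0,0],
    [1,0,-1,0,0,0,0],
    [1,0,-4,0,0,0,0],
    [1,0,-8,0,0,0,0],
    [1,0,-11,0,0,0,0],
    [1,0,-11,0,0,0,0],
    [1,0,-11,0,0,0,0]
  ]
}}

```text
time: 18.85
position: [0.63, 0.1324, 0.1494]
tool_rot: [-0.509, 0.49, -0.491, 0.51]
ft_force: [-0.5, 0.1, -0.2]
grip_width: 0.087
```

Run:
```python
from h import *
axes()
snap('wrist','w9')
```

```text
[[ 3.890e-02  2.300e-03  9.992e-01]
 [-9.992e-01  1.000e-04  3.890e-02]
 [ 0.000e+00 -1.000e+00  2.300e-03]] [0.63   0.1324 0.1494] [-0.55  0.08 -0.2 ] 0.08695211670113373 18.85
```

View pics/w9.png

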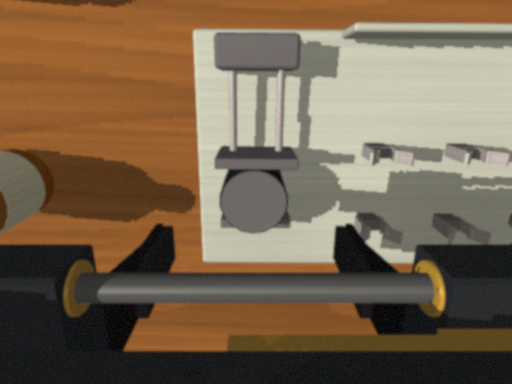

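{"op": "carry_out", "data": {
  "moves": [
    [1,0,-5,-3,0,0,0],
    [1,0,-10,-6,0,0,0],
    [1,-21.5,-10,-16.2,0,0,0],
    [1,-21.5,-10,-16.2,0,0,0],
    [1,-21.5,-10,-16.2,0,0,0],
    [1,-21.5,-10,-16.2,0,0,0],
    [1,-21.5,-10,-16.2,0,0,0],
    [1,-21.5,-10,-16.2,0,0,0],
    [1,-21.5,-10,-16.2,0,0,0],
    [1,-21.5,-10,-16.2,0,0,0],
    [1,-21.5,-10,-16.2,0,0,0]
  ]
}}

```text
time: 20.0
position: [0.4601, 0.3396, 0.2473]
tool_rot: [0.51, -0.491, 0.491, -0.509]
ft_force: [-0.0, -0.5, 0.2]
grip_width: 0.0874
```

Run:
```python
from h import *
axes()
snap('wrist','w10',None,1.5)
```

```text
[[ 3.670e-02 -1.200e-03  9.993e-01]
 [-9.993e-01 -9.000e-04  3.670e-02]
 [ 8.000e-04 -1.000e+00 -1.200e-03]] [0.4601 0.3396 0.2473] [-0.04 -0.54  0.21] 0.08736082317739427 20.0
```

View pics/w10.png

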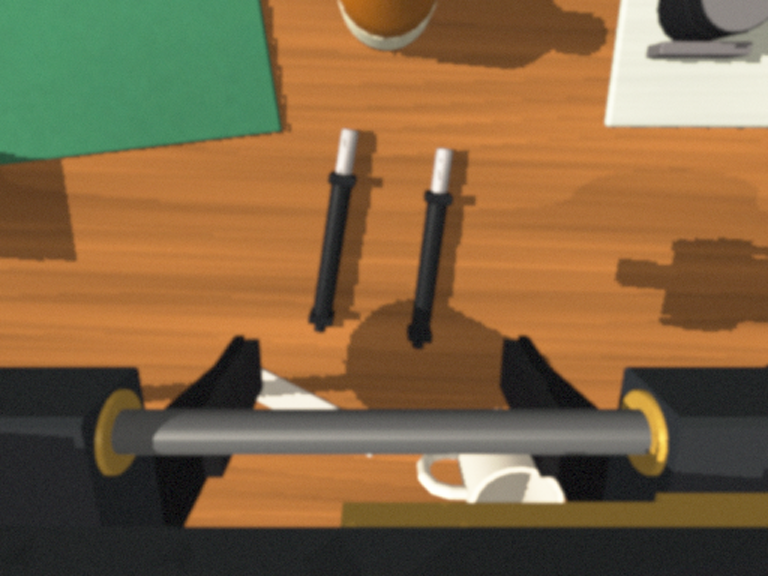

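```bash
cat >> h.py <<'E'
def wand(tip,c1,c2,K,T,s=1.5,TZ=0.027):
    w=lambda p:[p[0]/s-.2,p[1]/s-.2]
    P=onz(K,T,[w(tip),w(c1),w(c2)],.012)
    d=P[0]-P[2];a=np.arctan2(d[1],d[0]);u=d[:2]/np.linalg.norm(d[:2])
    c=(P[1]+P[2])/2; c2_=P[0,:2]-.092*u
    print('len tip-c2 %.4f (0.148) c1-c2 %.4f (0.112)'%(np.linalg.norm(d),np.linalg.norm(P[1]-P[2])),'centre',c[:2].round(4),c2_.round(4),'yaw',a.round(4))
    m=(c[:2]+c2_)/2
    plan([m[0],m[1],TZ],a-np.pi/2)
    return m,a
E
python3 - <<'E'
from h import *
K,T=cam('wrist')
wand((444,150),(438,198),(419,333),K,T)
wand((349,131),(342,180),(320,318),K,T)
E
```

```text
len tip-c2 0.1455 (0.148) c1-c2 0.1105 (0.112) centre [0.437  0.3024] [0.4353 0.3027] yaw -0.0655
shift [ 3.61 22.06 -2.52] rot [0.0008 0.1021 0.0006] now [0.4602 0.3397 0.2475] t 20.05
len tip-c2 0.1472 (0.148) c1-c2 0.1119 (0.112) centre [0.4474 0.3788] [0.4467 0.3791] yaw -0.1425
shift [-3.99 22.05 -1.14] rot [0.0008 0.1791 0.0006] now [0.4602 0.3397 0.2475] t 20.05
```

{"op": "carry_out", "data": {
  "moves": [
    [0.5,3.6,4,-2.5,0,0.102,0],
    [0.5,3.6,9,-2.5,0,0.102,0],
    [0.5,3.6,13,-2.5,0,0.102,0],
    [0.5,3.6,16,-2.5,0,0.102,0],
    [0.5,3.6,18,-2.5,0,0.102,0],
    [0.5,3.6,18,-2.5,0,0.102,0],
    [0.5,3.6,18,-2.5,0,0.102,0]
  ]
}}

```text
time: 20.75
position: [0.4365, 0.3034, 0.0681]
tool_rot: [-0.484, 0.516, -0.516, 0.484]
ft_force: [0.5, -0.2, 0.0]
grip_width: 0.0456
```

Run:
```python
from h import *
plan([.436,.3025,.029],-.0655-np.pi/2);axes()
snap('wrist','w11')
```

```text
shift [ 0.1   3.91 -0.05] rot [0.0002 0.0009 0.0001] now [0.4365 0.3034 0.0681] t 20.75
[[-6.460e-02 -2.000e-04  9.979e-01]
 [-9.979e-01 -1.000e-04 -6.460e-02]
 [ 1.000e-04 -1.000e+00 -2.000e-04]] [0.4365 0.3034 0.0681] [ 0.5  -0.21  0.04] 0.045617693467490866 20.75
```

View pics/w11.png

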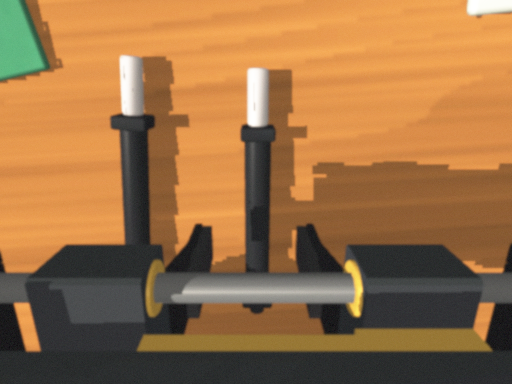

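Wand A is centred between the fingers and parallel to the tool. Down and grip.

{"op": "carry_out", "data": {
  "moves": [
    [0.5,0.1,1.5,0,0,0,0],
    [0.5,0.1,3,0,0,0,0],
    [0.5,0.1,3.9,0,0,0,0],
    [0.5,0.1,3.9,0,0,0,0],
    [0,0.1,3.9,0,0,0,0],
    [0,0.1,3.9,0,0,0,0],
    [0,0.1,3.9,0,0,0,0],
    [0,0.1,3.9,0,0,0,0],
    [0,0.1,3.9,0,0,0,0],
    [0,0.1,3.9,0,0,0,0],
    [0,0.1,3.9,0,0,0,0]
  ],
  "force": 55
}}

```text
time: 21.9
position: [0.436, 0.3031, 0.0294]
tool_rot: [0.484, -0.515, 0.516, -0.484]
ft_force: [-0.8, -1.3, 3.8]
grip_width: 0.0146
```

{"op": "carry_out", "data": {
  "moves": [
    [0,0,-1,0,0,0,0],
    [0,0,-3,0,0,0,0],
    [0,0,-6,0,0,0,0],
    [0,0,-10,0,0,0,0],
    [0,0,-10,0,0,0,0],
    [0,0,-10,0,0,0,0]
  ]
}}

```text
time: 22.5
position: [0.4362, 0.3032, 0.1302]
tool_rot: [0.483, -0.515, 0.516, -0.485]
ft_force: [0.1, -0.7, -1.4]
grip_width: 0.0145
```

Run:
```python
from h import *
plan(kw(0,50,110),YAW);axes()
snap('wrist','w12')
```

```text
shift [25.79  2.04 21.39] rot [-0.0022 -0.0996 -0.001 ] now [0.4362 0.3032 0.1302] t 22.5
[[-0.0631  0.0022  0.998 ]
 [-0.998   0.001  -0.0631]
 [-0.0011 -1.      0.0021]] [0.4362 0.3032 0.1302] [ 0.14 -0.7  -1.44] 0.014530979604406424 22.5
```

View pics/w12.png

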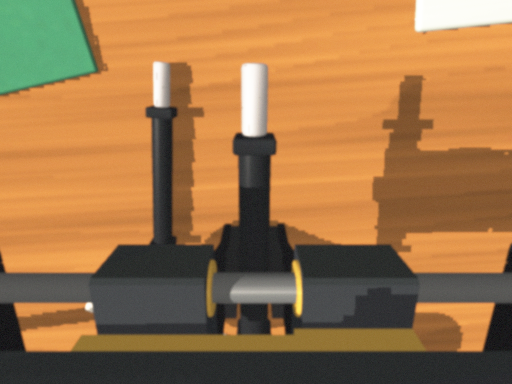

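{"op": "carry_out", "data": {
  "moves": [
    [0,3,0,2.5,0,-0.01,0],
    [0,7,0,5.5,0,-0.03,0],
    [0,11,0,9,0,-0.05,0],
    [0,15,0,12.5,0,-0.07,0],
    [0,19,0,16,0,-0.09,0],
    [0,23,0.5,19.2,0,-0.1,0],
    [0,25.8,1,21.4,0,-0.1,0],
    [0,25.8,1.5,21.4,0,-0.1,0],
    [0,25.8,2,21.4,0,-0.1,0],
    [0,25.8,2,21.4,0,-0.1,0]
  ]
}}

```text
time: 23.55
position: [0.6304, 0.033, 0.1066]
tool_rot: [0.51, -0.493, 0.489, -0.508]
ft_force: [-0.1, 0.1, -0.7]
grip_width: 0.0145
```

Run:
```python
from h import *
plan(kw(0,50,60),YAW);axes()
K,T=cam('wrist')
snap('wrist','w13',None,1.5)
print(proj(K,T,[kw(32,50,50),kw(32,41,50),kw(32,59,50),kw(0,149.5,56),kw(-32,50,50),kw(32,-20,50)])*1.5)
```

```text
shift [0.08 4.65 0.32] rot [ 0.0063  0.0007 -0.0014] now [0.6304 0.033  0.1066] t 23.55
[[ 0.0371 -0.0064  0.9993]
 [-0.9993  0.0011  0.0371]
 [-0.0014 -1.     -0.0063]] [0.6304 0.033  0.1066] [-0.1   0.12 -0.68] 0.014503702653853923 23.55
[[383.86407302 250.01435034]
 [406.29813396 250.04663193]
 [361.43384477 249.98207425]
 [140.90204454 329.0638393 ]
 [383.44966807 390.84904616]
 [558.45231164 250.2655749 ]]
```

View pics/w13.png

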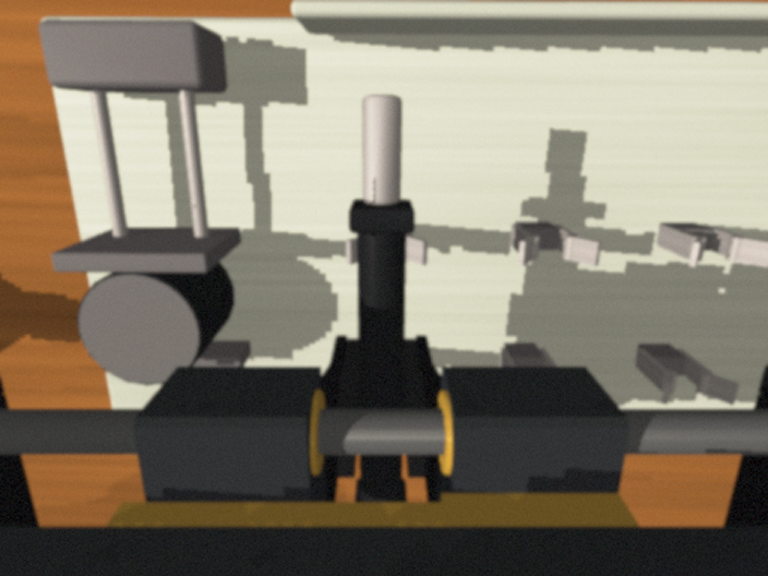

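{"op": "carry_out", "data": {
  "moves": [
    [0,0.1,1.5,0.3,0.006,0,0],
    [0,0.1,3,0.3,0.006,0,0],
    [0,0.1,4,0.3,0.006,0,0],
    [0,0.1,4.3,0.3,0.006,0,0],
    [0,0.1,4.3,0.3,0.006,0,0]
  ],
  "force": 60
}}

```text
time: 24.1
position: [0.6355, 0.0314, 0.0656]
tool_rot: [-0.508, 0.489, -0.492, 0.51]
ft_force: [-0.3, -0.3, -0.2]
grip_width: 0.0146
```

Run:
```python
from h import *
plan(kw(0,50,51),YAW);axes()
snap('wrist','w14',None,1.5)
```

```text
shift [-0.1   1.46 -0.22] rot [-0.0046  0.0009 -0.    ] now [0.6355 0.0314 0.0656] t 24.1
[[ 3.740e-02  4.600e-03  9.993e-01]
 [-9.993e-01  2.000e-04  3.740e-02]
 [-0.000e+00 -1.000e+00  4.600e-03]] [0.6355 0.0314 0.0656] [-0.34 -0.28 -0.25] 0.01462365531437764 24.1
```

View pics/w14.png

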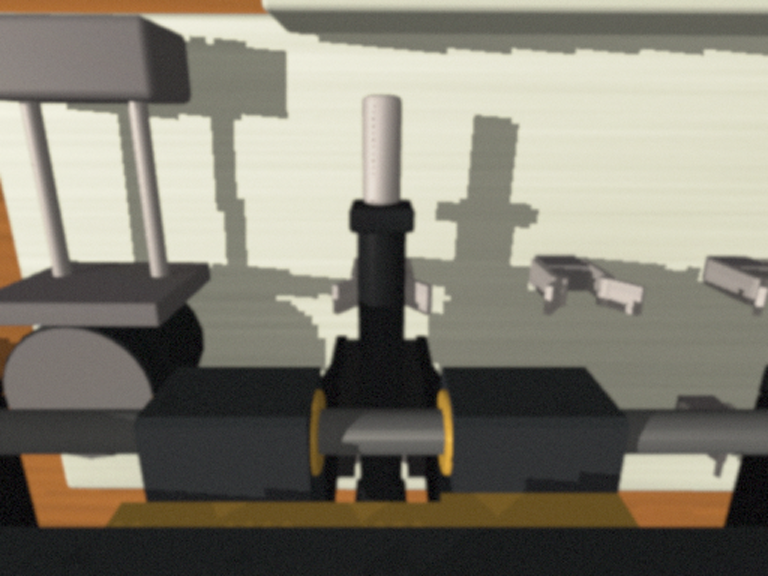

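Run:
```python
from h import *
im=np.load('pics/w14.npy')
cv2.imwrite('pics/w14z.png',cv2.resize(im[155:225,200:310],None,fx=7,fy=7,interpolation=cv2.INTER_CUBIC))
snap('scene','s14',(210,180,310,260),7)
K,T=cam('wrist')
print(proj(K,T,[kw(27,50,50),kw(27,-20,50),kw(37,50,50),kw(37,50,39)]))
```

```text
[[252.60756162 208.04454513]
 [393.96080851 208.19832787]
 [252.60028669 188.80519078]
 [252.69916601 182.38201673]]
```

View pics/w14z.png

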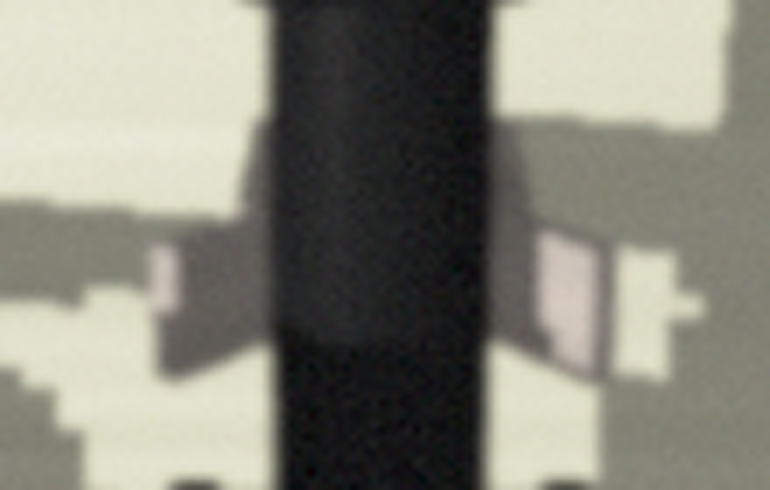

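View pics/s14.png

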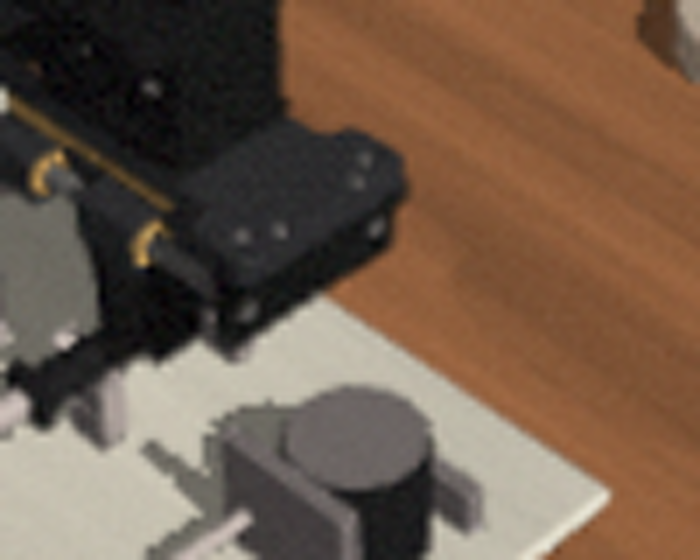

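{"op": "carry_out", "data": {
  "moves": [
    [0,0,0.4,0,0,0,0],
    [0,0,0.7,0,0,0,0],
    [0,0,1.0,0,0,0,0],
    [0,0,1.2,0,0,0,0],
    [0,0,1.4,0,0,0,0],
    [0,0,1.5,0,0,0,0],
    [0,0,1.5,0,0,0,0]
  ]
}}

```text
time: 24.9
position: [0.6362, 0.0312, 0.0513]
tool_rot: [-0.508, 0.489, -0.492, 0.511]
ft_force: [-0.3, 0.9, 3.8]
grip_width: 0.0142
```

```bash
sed -i 's/-.0176,.0365/-.0186,.0365/' h.py
python3 - <<'E'
from h import *
plan(kw(0,50,51),YAW);axes()
snap('wrist','w15',(130,40,380,250),3)
E
```

```text
shift [-0.03  0.03 -0.29] rot [-0.0059  0.0003 -0.0001] now [0.6362 0.0312 0.0513] t 24.9
[[ 3.680e-02  5.900e-03  9.993e-01]
 [-9.993e-01  4.000e-04  3.680e-02]
 [-1.000e-04 -1.000e+00  5.900e-03]] [0.6362 0.0312 0.0513] [-0.33  0.93  3.81] 0.014230145356884357 24.9
```

View pics/w15.png

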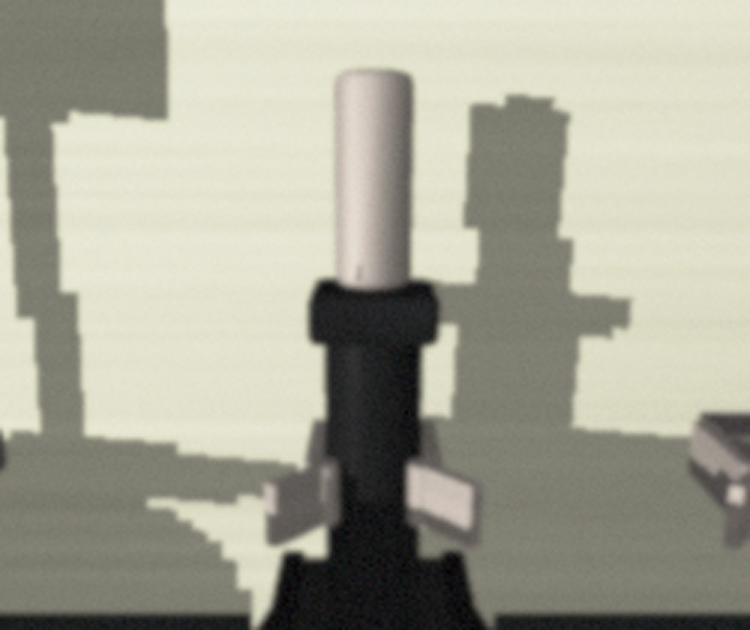

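{"op": "carry_out", "data": {
  "moves": [
    [0,0,0.1,0,-0.006,0,0],
    [0,0,0.25,0,-0.006,0,0],
    [0,0,0.25,0,-0.006,0,0]
  ]
}}

```text
time: 25.25
position: [0.6364, 0.0312, 0.0511]
tool_rot: [-0.509, 0.491, -0.491, 0.509]
ft_force: [-3.4, 0.4, 16.4]
grip_width: 0.0146
```

{"op": "carry_out", "data": {
  "moves": [
    [0,0,-0.25,0,0,0,0],
    [0.4,0,-0.25,0,0,0,0],
    [0.4,0,-0.25,0,0,0,0],
    [0.4,0,-0.25,0,0,0,0],
    [0.4,0,-0.25,0,0,0,0],
    [0.4,0,-1.5,0,0,0,0],
    [0.4,0,-4,0,0,0,0],
    [0.4,0,-8,0,0,0,0],
    [0.5,0,-12,0,0,0,0],
    [0.5,0,-16,0,0,0,0],
    [0.5,0,-16,0,0,0,0],
    [0.5,0,-16,0,0,0,0]
  ]
}}

```text
time: 26.45
position: [0.6368, 0.0311, 0.2106]
tool_rot: [-0.508, 0.49, -0.492, 0.51]
ft_force: [-0.9, 0.5, -1.1]
grip_width: 0.043
```

Run:
```python
from h import *
axes()
snap('wrist','w16',None,1.5)
plan([.46,.40,.247],YAW)
```

```text
[[ 3.690e-02  3.400e-03  9.993e-01]
 [-9.993e-01 -4.000e-04  3.690e-02]
 [ 6.000e-04 -1.000e+00  3.300e-03]] [0.6368 0.0311 0.2106] [-0.91  0.48 -1.12] 0.04303032742898666 26.45
shift [-37.5   -3.81 -16.2 ] rot [ 0.0004  0.0003 -0.    ] now [0.6357 0.0312 0.2088] t 26.5
```

View pics/w16.png

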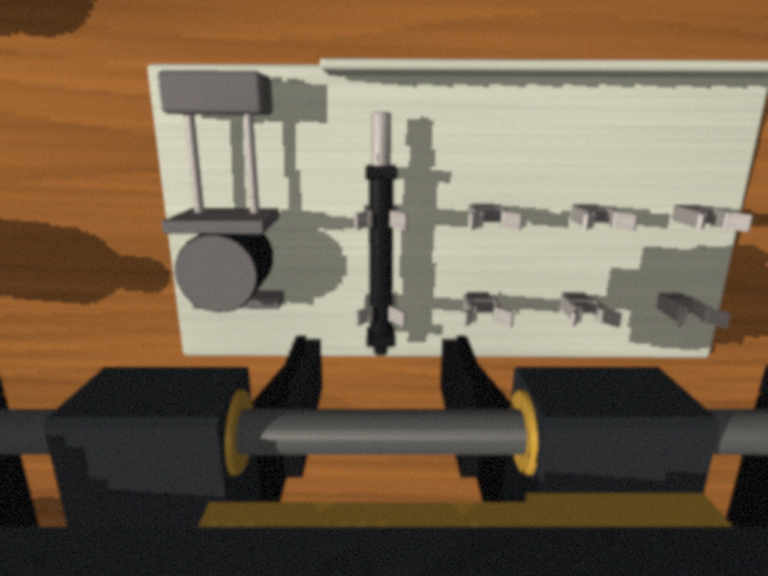

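{"op": "carry_out", "data": {
  "moves": [
    [0.5,-35.5,-3.8,-16.3,0,0.18,0],
    [0.5,-35.5,-3.8,-16.3,0,0.18,0],
    [0.5,-35.5,-3.8,-16.3,0,0.18,0],
    [0.5,-35.5,-3.8,-16.3,0,0.18,0],
    [0.5,-35.5,-3.8,-16.3,0,0.18,0],
    [0.5,-35.5,-3.8,-16.3,0,0.18,0],
    [0.5,-35.5,-3.8,-16.3,0,0.18,0],
    [0.5,-35.5,-3.8,-16.3,0,0.18,0],
    [0.5,-35.5,-3.8,-16.3,0,0.18,0],
    [0.5,-35.5,-3.8,-16.3,0,0.18,0],
    [0.5,-35.5,-3.8,-16.3,0,0.18,0],
    [0.5,-35.5,-3.8,-16.3,0,0.18,0]
  ]
}}

```text
time: 27.7
position: [0.4608, 0.3784, 0.2457]
tool_rot: [-0.463, 0.535, -0.535, 0.462]
ft_force: [0.7, -0.7, -0.3]
grip_width: 0.0435
```

Run:
```python
from h import *
axes()
snap('wrist','w17',None,1.5)
```

```text
[[-0.1448 -0.0015  0.9895]
 [-0.9895 -0.0011 -0.1448]
 [ 0.0013 -1.     -0.0013]] [0.4608 0.3784 0.2457] [ 0.66 -0.66 -0.25] 0.04347711770071658 27.7
```

View pics/w17.png

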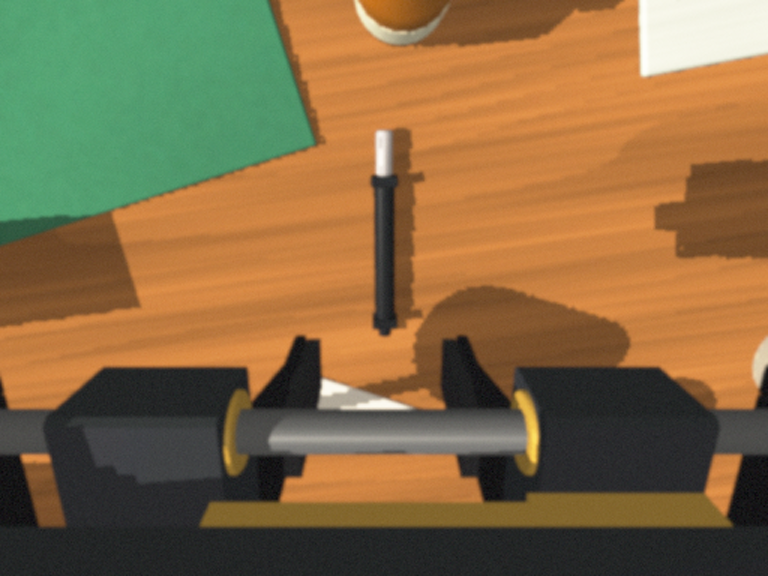

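Run:
```python
from h import *
K,T=cam('wrist')
wand((384,132),(384.5,181),(385,321),K,T,TZ=.029)
```

```text
len tip-c2 0.1461 (0.148) c1-c2 0.1114 (0.112) centre [0.4481 0.378 ] [0.4465 0.3783] yaw -0.1379
shift [ 0.21 21.7  -1.33] rot [ 0.0009 -0.0076  0.001 ] now [0.4609 0.3785 0.2459] t 27.75
```

{"op": "carry_out", "data": {
  "moves": [
    [0.5,0.2,5,-1.3,0,-0.008,0],
    [0.5,0.2,10,-1.3,0,-0.008,0],
    [0.5,0.2,14,-1.3,0,-0.008,0],
    [0.5,0.2,17,-1.3,0,-0.008,0],
    [0.5,0.2,19,-1.3,0,-0.008,0],
    [0.5,0.2,20.5,-1.3,0,-0.008,0],
    [0.5,0.2,21.7,-1.3,0,-0.008,0],
    [0.5,0.2,21.7,-1.3,0,-0.008,0],
    [0.5,0.2,21.7,-1.3,0,-0.008,0],
    [0,0.2,21.7,-1.3,0,-0.008,0],
    [0,0.2,21.7,-1.3,0,-0.008,0],
    [0,0.2,21.7,-1.3,0,-0.008,0],
    [0,0.2,21.7,-1.3,0,-0.008,0],
    [0,0.2,21.7,-1.3,0,-0.008,0],
    [0,0.2,21.7,-1.3,0,-0.008,0]
  ]
}}

```text
time: 29.25
position: [0.4472, 0.3798, 0.03]
tool_rot: [0.465, -0.533, 0.533, -0.465]
ft_force: [-0.2, 0.1, 3.2]
grip_width: 0.014
```

Run:
```python
from h import *
axes()
```

```text
[[-1.347e-01  3.000e-04  9.909e-01]
 [-9.909e-01  1.000e-04 -1.347e-01]
 [-1.000e-04 -1.000e+00  3.000e-04]] [0.4472 0.3798 0.03  ] [-0.17  0.1   3.2 ] 0.013951812197326274 29.25
```

{"op": "carry_out", "data": {
  "moves": [
    [0,0,-1,0,0,0,0],
    [0,0,-3,0,0,0,0],
    [0,0,-6,0,0,0,0],
    [0,0,-10,0,0,0,0],
    [0,0,-10,0,0,0,0],
    [0,0,-10,0,0,0,0]
  ]
}}

```text
time: 29.85
position: [0.4476, 0.3801, 0.1309]
tool_rot: [0.464, -0.532, 0.533, -0.466]
ft_force: [1.2, 0.4, -1.2]
grip_width: 0.0144
```

Run:
```python
from h import *
plan(kw(0,-20,110),YAW);axes()
snap('wrist','w18')
```

```text
shift [38.95  2.08 24.3 ] rot [-0.0022 -0.1717 -0.0015] now [0.4476 0.3801 0.1309] t 29.85
[[-0.1348  0.0023  0.9909]
 [-0.9909  0.0014 -0.1348]
 [-0.0017 -1.      0.0021]] [0.4476 0.3801 0.1309] [ 1.18  0.41 -1.23] 0.01440839637321745 29.85
```

View pics/w18.png

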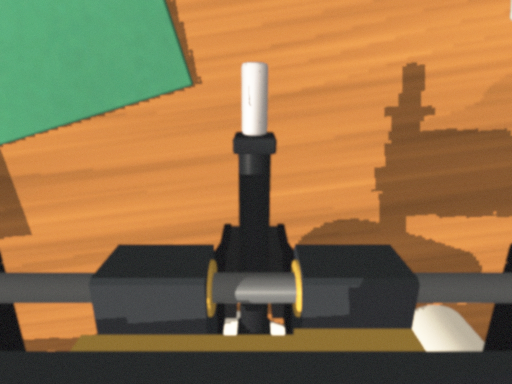

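{"op": "carry_out", "data": {
  "moves": [
    [0,2.5,0,1.5,0,-0.01,0],
    [0,6,0,3.7,0,-0.02,0],
    [0,10,0,6.2,0,-0.04,0],
    [0,14,0,8.7,0,-0.06,0],
    [0,18,0,11.2,0,-0.08,0],
    [0,22,0,13.7,0,-0.1,0],
    [0,26,0,16.2,0,-0.12,0],
    [0,30,0,18.7,0,-0.14,0],
    [0,34,0,21.2,0,-0.16,0],
    [0,37.5,0.5,23.4,0,-0.172,0],
    [0,38.9,1,24.3,0,-0.172,0],
    [0,38.9,2,24.3,0,-0.172,0],
    [0,38.9,2,24.3,0,-0.172,0],
    [0,38.9,2,24.3,0,-0.172,0]
  ]
}}

```text
time: 31.3
position: [0.6335, -0.0361, 0.1082]
tool_rot: [0.51, -0.492, 0.489, -0.509]
ft_force: [0.2, 0.2, -1.0]
grip_width: 0.0144
```

Run:
```python
from h import *
plan(kw(1.5,-20,66),YAW);axes()
```

```text
shift [0.26 4.21 0.41] rot [ 0.0043  0.0021 -0.0017] now [ 0.6335 -0.0361  0.1082] t 31.3
[[ 0.0386 -0.0043  0.9992]
 [-0.9993  0.0015  0.0386]
 [-0.0017 -1.     -0.0043]] [ 0.6335 -0.0361  0.1082] [ 0.2   0.16 -0.98] 0.014414610625845332 31.3
```

{"op": "carry_out", "data": {
  "moves": [
    [0,0.26,1.5,0.2,0.004,0,0],
    [0,0.26,3,0.2,0.004,0,0],
    [0,0.26,4,0.2,0.004,0,0],
    [0,0.26,4.2,0.2,0.004,0,0],
    [0,0.26,4.2,0.2,0.004,0,0]
  ]
}}

```text
time: 31.8
position: [0.6369, -0.0401, 0.0671]
tool_rot: [-0.509, 0.49, -0.491, 0.51]
ft_force: [0.1, 0.3, 0.5]
grip_width: 0.0144
```

Run:
```python
from h import *
plan(kw(0,-20,51.5),YAW);axes()
snap('wrist','w19',(200,155,310,225),7)
```

```text
shift [-0.15  1.56 -0.09] rot [-0.0023  0.0009 -0.0008] now [ 0.6369 -0.0401  0.0671] t 31.8
[[ 3.740e-02  2.300e-03  9.993e-01]
 [-9.993e-01  8.000e-04  3.740e-02]
 [-8.000e-04 -1.000e+00  2.300e-03]] [ 0.6369 -0.0401  0.0671] [0.06 0.3  0.51] 0.01436168061044142 31.8
```

View pics/w19.png

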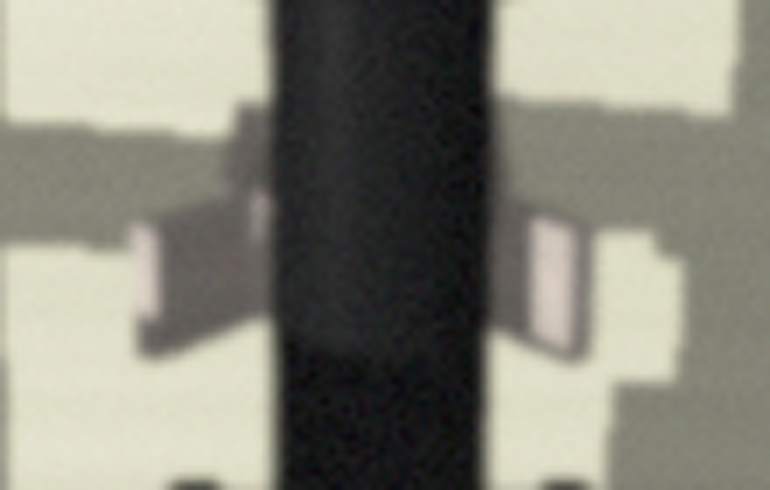

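{"op": "carry_out", "data": {
  "moves": [
    [0,-0.15,0,0,0,0,0],
    [0,-0.15,0,0,0,0,0],
    [0,-0.15,0.4,0,0,0,0],
    [0,-0.15,0.7,0,0,0,0],
    [0,-0.15,1.0,0,0,0,0],
    [0,-0.15,1.2,0,0,0,0],
    [0,-0.15,1.4,0,0,0,0],
    [0,-0.15,1.55,0,0,0,0],
    [0,-0.15,1.65,0,0,0,0],
    [0,-0.15,1.65,0,0,0,0]
  ]
}}

```text
time: 32.85
position: [0.6375, -0.0392, 0.0518]
tool_rot: [-0.508, 0.49, -0.492, 0.51]
ft_force: [-1.4, 2.1, 7.2]
grip_width: 0.0141
```

Run:
```python
from h import *
axes()
snap('wrist','w20',(130,40,380,250),3)
```

```text
[[ 3.660e-02  3.600e-03  9.993e-01]
 [-9.993e-01  5.000e-04  3.660e-02]
 [-4.000e-04 -1.000e+00  3.600e-03]] [ 0.6375 -0.0392  0.0518] [-1.42  2.13  7.16] 0.014145465727499215 32.85
```

View pics/w20.png

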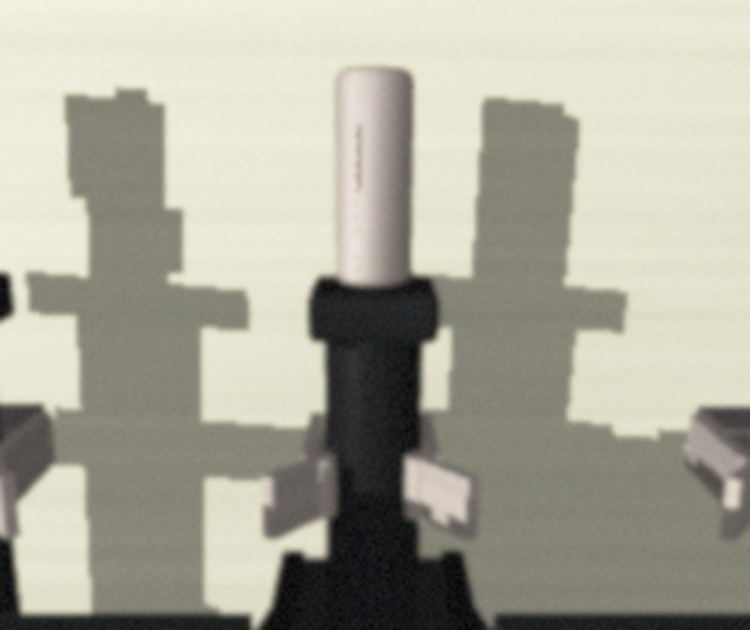

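Same picture as the first. A firm final push, then release.

{"op": "carry_out", "data": {
  "moves": [
    [0,0,0.1,0,-0.004,0,0],
    [0,0,0.2,0,-0.004,0,0],
    [0,0,0.2,0,-0.004,0,0]
  ]
}}

```text
time: 33.2
position: [0.6376, -0.0392, 0.0516]
tool_rot: [-0.509, 0.491, -0.491, 0.509]
ft_force: [-3.9, 2.3, 16.3]
grip_width: 0.0143
```

{"op": "carry_out", "data": {
  "moves": [
    [0,0,-0.25,0,0,0,0],
    [0.4,0,-0.25,0,0,0,0],
    [0.4,0,-0.25,0,0,0,0],
    [0.4,0,-0.25,0,0,0,0],
    [0.4,0,-0.25,0,0,0,0],
    [0.4,0,-1.5,0,0,0,0],
    [0.4,0,-4,0,0,0,0],
    [0.4,0,-8,0,0,0,0],
    [0.5,0,-12,0,0,0,0],
    [0.5,0,-16,0,0,0,0],
    [0.5,0,-19,0,0,0,0],
    [0.5,0,-19,0,0,0,0]
  ]
}}

```text
time: 34.4
position: [0.6407, -0.0401, 0.2457]
tool_rot: [-0.507, 0.487, -0.494, 0.511]
ft_force: [1.3, -0.0, -0.1]
grip_width: 0.0432
```

Run:
```python
from h import *
axes()
snap('wrist','w21',None,1.5)
plan([.47,-.345,.25],YAW)
```

```text
[[ 0.037   0.0121  0.9992]
 [-0.9993 -0.0029  0.037 ]
 [ 0.0034 -0.9999  0.012 ]] [ 0.6407 -0.0401  0.2457] [ 1.27 -0.04 -0.08] 0.04318464826983216 34.4
shift [ 29.88  -0.79 -18.02] rot [-0.0067  0.0004  0.002 ] now [ 0.6391 -0.0398  0.2427] t 34.45
```

View pics/w21.png

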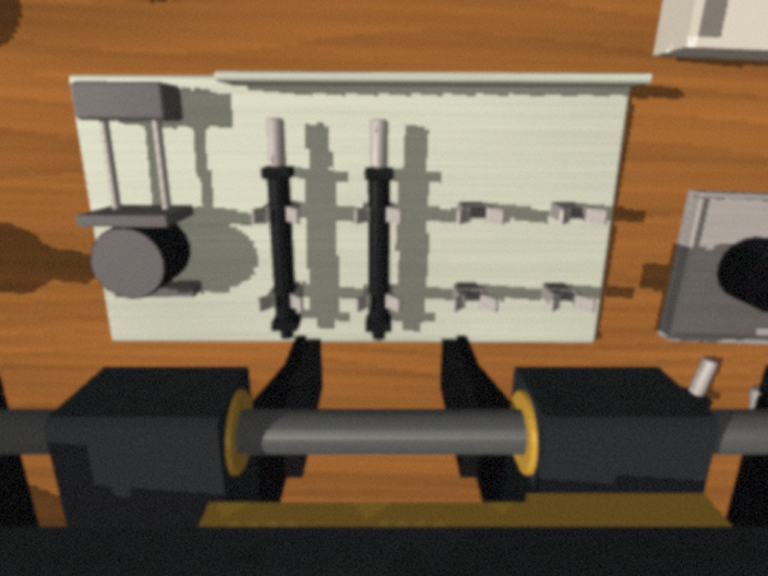

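{"op": "carry_out", "data": {
  "moves": [
    [0.5,29.9,-0.8,-18,0,0,0],
    [0.5,29.9,-0.8,-18,0,0,0],
    [0.5,29.9,-0.8,-18,0,0,0],
    [0.5,29.9,-0.8,-18,0,0,0],
    [0.5,29.9,-0.8,-18,0,0,0],
    [0.5,29.9,-0.8,-18,0,0,0],
    [0.5,29.9,-0.8,-18,0,0,0],
    [0.5,29.9,-0.8,-18,0,0,0],
    [0.5,29.9,-0.8,-18,0,0,0],
    [0.5,29.9,-0.8,-18,0,0,0]
  ]
}}

```text
time: 35.45
position: [0.4685, -0.3434, 0.246]
tool_rot: [-0.509, 0.492, -0.49, 0.51]
ft_force: [-0.4, 0.6, 0.4]
grip_width: 0.0435
```

Run:
```python
from h import *
axes()
snap('wrist','w22',None,1.5)
```

```text
[[ 0.0374 -0.0016  0.9993]
 [-0.9993  0.0025  0.0374]
 [-0.0026 -1.     -0.0015]] [ 0.4685 -0.3434  0.246 ] [-0.43  0.57  0.45] 0.043517604179401356 35.45
```

View pics/w22.png

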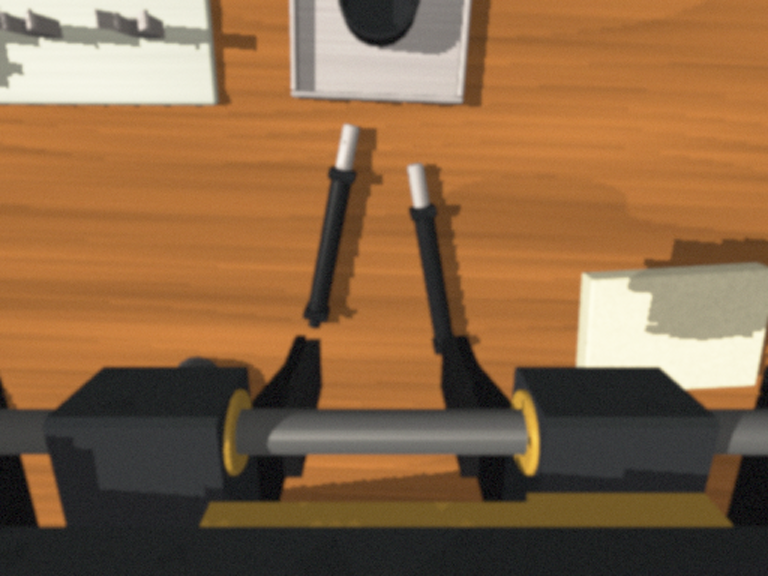

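Run:
```python
from h import *
K,T=cam('wrist')
wand((350,127),(342,174),(316,313),K,T,TZ=.029)
wand((416,166),(423,212),(445,344),K,T,TZ=.029)
```

```text
len tip-c2 0.1460 (0.148) c1-c2 0.1122 (0.112) centre [ 0.4606 -0.3019] [ 0.4585 -0.3013] yaw -0.1685
shift [-4.14 21.74 -0.75] rot [ 0.0014  0.2068 -0.0019] now [ 0.4689 -0.3431  0.2463] t 35.5
len tip-c2 0.1451 (0.148) c1-c2 0.1107 (0.112) centre [ 0.4362 -0.3854] [ 0.4341 -0.3861] yaw 0.2243
shift [ 4.17 21.72 -3.51] rot [ 0.001  -0.1859 -0.0021] now [ 0.4689 -0.3431  0.2463] t 35.5
```

{"op": "carry_out", "data": {
  "moves": [
    [0.5,-4.1,3,-0.8,0,0.1,0],
    [0.5,-4.1,8,-0.8,0,0.207,0],
    [0.5,-4.1,13,-0.8,0,0.207,0],
    [0.5,-4.1,17,-0.8,0,0.207,0],
    [0.5,-4.1,18,-0.8,0,0.207,0],
    [0.5,-4.1,18,-0.8,0,0.207,0],
    [0.5,-4.1,18,-0.8,0,0.207,0]
  ]
}}

```text
time: 36.2
position: [0.4605, -0.3045, 0.0685]
tool_rot: [0.456, -0.539, 0.541, -0.456]
ft_force: [-0.2, -0.3, 1.1]
grip_width: 0.0435
```

Run:
```python
from h import *
plan([.4595,-.3016,.029],-.1685-np.pi/2);axes()
snap('wrist','w23')
```

```text
shift [-0.27  3.95 -0.16] rot [-0.0023 -0.0005  0.0015] now [ 0.4605 -0.3045  0.0685] t 36.2
[[-0.1682  0.002   0.9858]
 [-0.9858 -0.0019 -0.1682]
 [ 0.0015 -1.      0.0023]] [ 0.4605 -0.3045  0.0685] [-0.17 -0.32  1.07] 0.04347038823079427 36.2
```

View pics/w23.png

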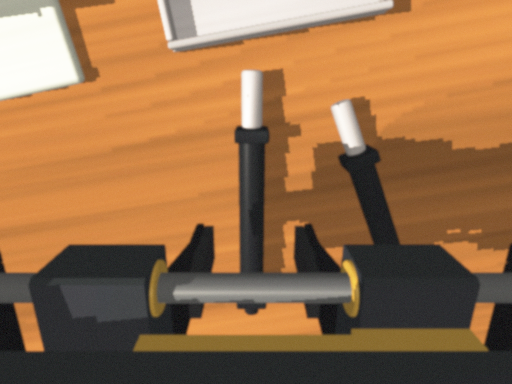

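{"op": "carry_out", "data": {
  "moves": [
    [0.5,-0.2,1.5,-0.1,0,0,0],
    [0.5,-0.2,3,-0.1,0,0,0],
    [0.5,-0.2,3.9,-0.1,0,0,0],
    [0.5,-0.2,3.9,-0.1,0,0,0],
    [0,-0.2,3.9,-0.1,0,0,0],
    [0,-0.2,3.9,-0.1,0,0,0],
    [0,-0.2,3.9,-0.1,0,0,0],
    [0,-0.2,3.9,-0.1,0,0,0],
    [0,-0.2,3.9,-0.1,0,0,0],
    [0,-0.2,3.9,-0.1,0,0,0],
    [0,-0.2,3.9,-0.1,0,0,0]
  ]
}}

```text
time: 37.35
position: [0.4587, -0.3023, 0.0284]
tool_rot: [0.456, -0.54, 0.541, -0.456]
ft_force: [-0.2, -0.5, 4.2]
grip_width: 0.0146
```

Run:
```python
from h import *
axes()
```

```text
[[-1.694e-01  4.000e-04  9.856e-01]
 [-9.856e-01 -4.000e-04 -1.694e-01]
 [ 3.000e-04 -1.000e+00  4.000e-04]] [ 0.4587 -0.3023  0.0284] [-0.17 -0.55  4.24] 0.01461778592298002 37.35
```

{"op": "carry_out", "data": {
  "moves": [
    [0,0,-1,0,0,0,0],
    [0,0,-3,0,0,0,0],
    [0,0,-6,0,0,0,0],
    [0,0,-10,0,0,0,0],
    [0,0,-10,0,0,0,0],
    [0,0,-10,0,0,0,0]
  ]
}}

```text
time: 37.95
position: [0.4588, -0.3022, 0.1292]
tool_rot: [0.456, -0.54, 0.541, -0.456]
ft_force: [0.1, 0.1, -0.6]
grip_width: 0.0144
```

Run:
```python
from h import *
plan(kw(0,-90,110),YAW);axes()
snap('wrist','w24')
```

```text
shift [-22.13   1.92  14.42] rot [-0.0017 -0.2066  0.0014] now [ 0.4588 -0.3022  0.1292] t 37.95
[[-0.1693  0.0016  0.9856]
 [-0.9856 -0.0015 -0.1693]
 [ 0.0012 -1.      0.0018]] [ 0.4588 -0.3022  0.1292] [ 0.15  0.07 -0.61] 0.014380060592746899 37.95
```

View pics/w24.png

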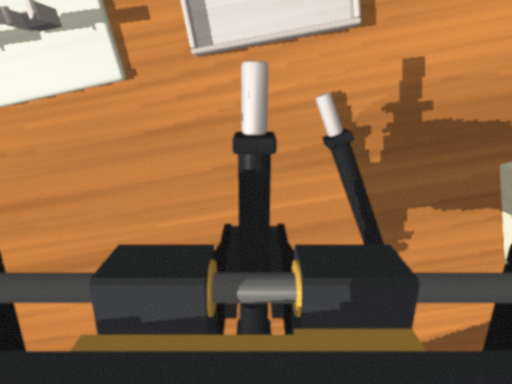

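{"op": "carry_out", "data": {
  "moves": [
    [0,-2,0,1.3,0,-0.02,0],
    [0,-5.5,0,3.6,0,-0.06,0],
    [0,-9.5,0,6.2,0,-0.1,0],
    [0,-13.5,0,8.8,0,-0.14,0],
    [0,-17.5,0,11.4,0,-0.18,0],
    [0,-20.5,0.5,13.4,0,-0.2,0],
    [0,-22.1,1,14.6,0,-0.207,0],
    [0,-22.1,2,14.6,0,-0.207,0],
    [0,-22.1,2,14.6,0,-0.207,0],
    [0,-22.1,2,14.6,0,-0.207,0]
  ]
}}

```text
time: 39.0
position: [0.638, -0.1102, 0.1068]
tool_rot: [0.509, -0.492, 0.49, -0.508]
ft_force: [0.3, -0.6, -0.5]
grip_width: 0.0141
```

Run:
```python
from h import *
plan(kw(1.5,-90,66),YAW);axes()
```

```text
shift [-0.16  4.08  0.22] rot [ 0.0036 -0.0015 -0.0008] now [ 0.638  -0.1102  0.1068] t 39.0
[[ 3.500e-02 -3.700e-03  9.994e-01]
 [-9.994e-01  7.000e-04  3.500e-02]
 [-8.000e-04 -1.000e+00 -3.600e-03]] [ 0.638  -0.1102  0.1068] [ 0.27 -0.56 -0.45] 0.014143066792203694 39.0
```

{"op": "carry_out", "data": {
  "moves": [
    [0,-0.16,1.5,0.1,0.003,0,0],
    [0,-0.16,3,0.1,0.003,0,0],
    [0,-0.16,4,0.1,0.003,0,0],
    [0,-0.16,4.1,0.1,0.003,0,0],
    [0,-0.16,4.1,0.1,0.003,0,0]
  ]
}}

```text
time: 39.5
position: [0.6405, -0.1077, 0.0667]
tool_rot: [-0.508, 0.49, -0.491, 0.51]
ft_force: [0.5, -0.3, -0.7]
grip_width: 0.0147
```

Run:
```python
from h import *
plan(kw(0,-90,50.5),YAW);axes()
snap('wrist','w25',(200,155,310,225),7)
```

```text
shift [ 0.07  1.62 -0.21] rot [-0.0021 -0.0004 -0.0003] now [ 0.6405 -0.1077  0.0667] t 39.5
[[ 3.610e-02  2.100e-03  9.993e-01]
 [-9.993e-01  4.000e-04  3.610e-02]
 [-3.000e-04 -1.000e+00  2.100e-03]] [ 0.6405 -0.1077  0.0667] [ 0.49 -0.33 -0.73] 0.014711648403375244 39.5
```

View pics/w25.png

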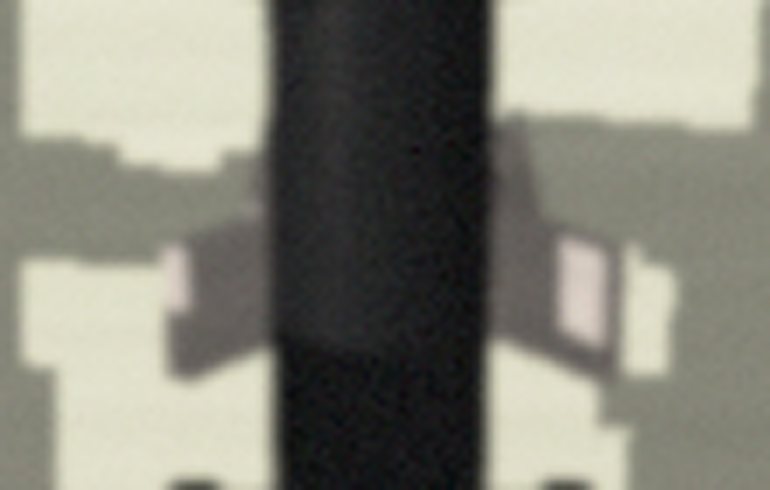

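{"op": "carry_out", "data": {
  "moves": [
    [0,0.06,0,0,0,0,0],
    [0,0.06,0,0,0,0,0],
    [0,0.06,0.4,0,0,0,0],
    [0,0.06,0.7,0,0,0,0],
    [0,0.06,1.0,0,0,0,0],
    [0,0.06,1.2,0,0,0,0],
    [0,0.06,1.4,0,0,0,0],
    [0,0.06,1.6,0,0,0,0],
    [0,0.06,1.7,0,0,0,0],
    [0,0.06,1.7,0,0,0,0]
  ]
}}

```text
time: 40.55
position: [0.641, -0.1082, 0.0503]
tool_rot: [-0.508, 0.49, -0.492, 0.51]
ft_force: [-0.5, -0.1, 4.4]
grip_width: 0.0143
```

Run:
```python
from h import *
axes()
snap('wrist','w26',(130,40,380,250),3)
```

```text
[[ 3.690e-02  3.000e-03  9.993e-01]
 [-9.993e-01 -2.000e-04  3.690e-02]
 [ 4.000e-04 -1.000e+00  3.000e-03]] [ 0.641  -0.1082  0.0503] [-0.48 -0.14  4.4 ] 0.014282436137002806 40.55
```

View pics/w26.png

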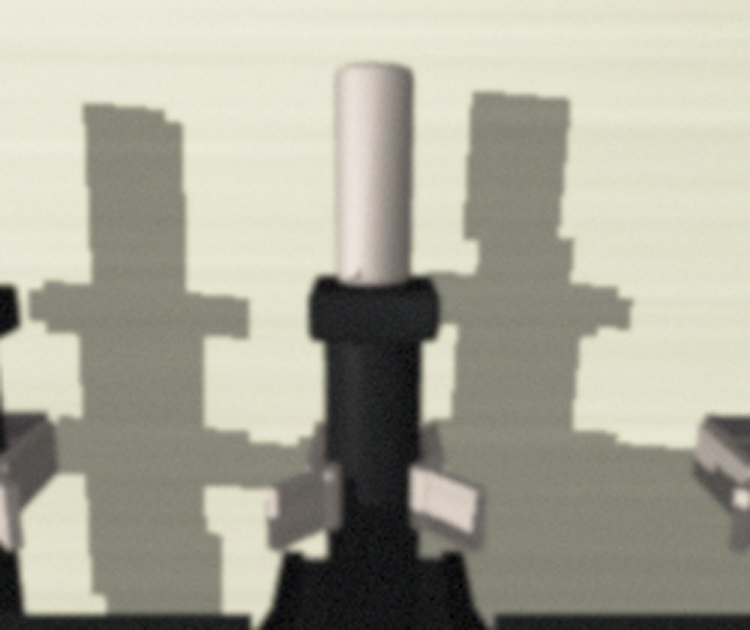

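{"op": "carry_out", "data": {
  "moves": [
    [0,0,0.1,0,-0.003,0,0],
    [0,0,0.25,0,-0.003,0,0],
    [0,0,0.25,0,-0.003,0,0]
  ]
}}

```text
time: 40.9
position: [0.6411, -0.1082, 0.0501]
tool_rot: [0.509, -0.49, 0.491, -0.509]
ft_force: [-4.1, -0.4, 16.5]
grip_width: 0.0144
```

{"op": "carry_out", "data": {
  "moves": [
    [0,0,-0.25,0,0,0,0],
    [0.4,0,-0.25,0,0,0,0],
    [0.4,0,-0.25,0,0,0,0],
    [0.4,0,-0.25,0,0,0,0],
    [0.4,0,-0.25,0,0,0,0],
    [0.4,0,-1.5,0,0,0,0],
    [0.4,0,-4,0,0,0,0],
    [0.4,0,-8,0,0,0,0],
    [0.5,0,-12,0,0,0,0],
    [0.5,0,-16,0,0,0,0],
    [0.5,0,-19,0,0,0,0],
    [0.5,0,-19,0,0,0,0]
  ]
}}

```text
time: 42.1
position: [0.6439, -0.1088, 0.2443]
tool_rot: [-0.507, 0.487, -0.495, 0.511]
ft_force: [0.4, -0.1, -0.0]
grip_width: 0.0432
```

Run:
```python
from h import *
snap('wrist','w27',None,1.5)
plan([.455,-.385,.25],.2243-np.pi/2)
```

```text
shift [ 26.96  -0.93 -19.74] rot [-0.0062 -0.1874  0.0031] now [ 0.6423 -0.1084  0.2413] t 42.15
```

View pics/w27.png

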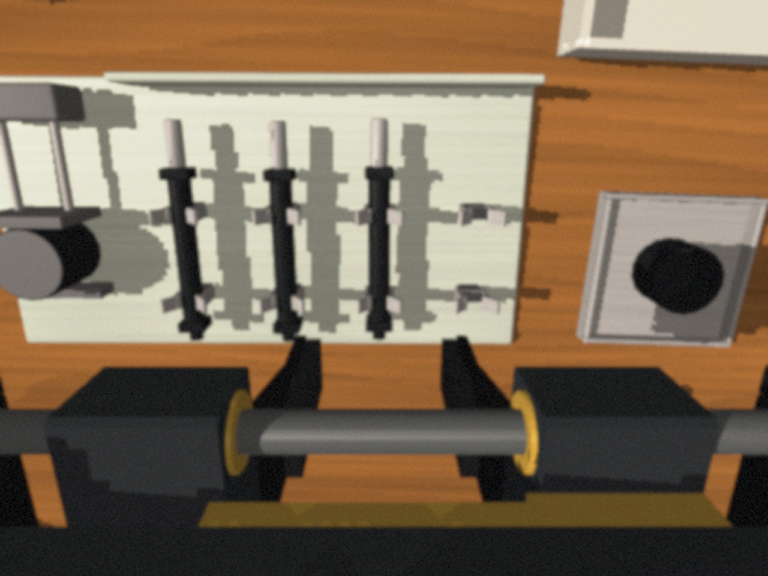

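{"op": "carry_out", "data": {
  "moves": [
    [0.5,27,-1,-19.7,-0.006,-0.187,0],
    [0.5,27,-1,-19.7,-0.006,-0.187,0],
    [0.5,27,-1,-19.7,-0.006,-0.187,0],
    [0.5,27,-1,-19.7,-0.006,-0.187,0],
    [0.5,27,-1,-19.7,-0.006,-0.187,0],
    [0.5,27,-1,-19.7,-0.006,-0.187,0],
    [0.5,27,-1,-19.7,-0.006,-0.187,0],
    [0.5,27,-1,-19.7,-0.006,-0.187,0],
    [0.5,27,-1,-19.7,-0.006,-0.187,0],
    [0.5,27,-1,-19.7,-0.006,-0.187,0],
    [0.5,27,-1,-19.7,-0.006,-0.187,0]
  ]
}}

```text
time: 43.25
position: [0.4546, -0.3834, 0.247]
tool_rot: [0.554, -0.442, 0.439, -0.552]
ft_force: [1.2, 0.3, -1.0]
grip_width: 0.0435
```

Run:
```python
from h import *
axes()
snap('wrist','w28',None,1.5)
```

```text
[[ 2.239e-01 -6.600e-03  9.746e-01]
 [-9.746e-01  6.000e-04  2.239e-01]
 [-2.100e-03 -1.000e+00 -6.300e-03]] [ 0.4546 -0.3834  0.247 ] [ 1.22  0.27 -0.96] 0.04345318261976176 43.25
```

View pics/w28.png

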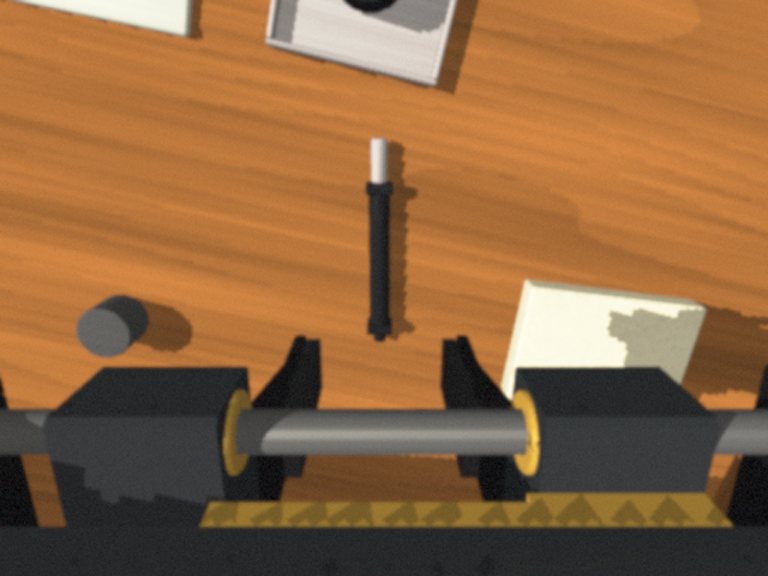

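Run:
```python
from h import *
K,T=cam('wrist')
wand((379,140),(379,188),(379.5,326),K,T,TZ=.029)
```

```text
len tip-c2 0.1456 (0.148) c1-c2 0.1112 (0.112) centre [ 0.4358 -0.3857] [ 0.4339 -0.3862] yaw 0.2277
shift [-0.17 21.83 -1.85] rot [ 0.0063 -0.0018 -0.0016] now [ 0.4546 -0.3835  0.2472] t 43.3
```

{"op": "carry_out", "data": {
  "moves": [
    [0.5,-0.15,5,-1.8,0.006,0,0],
    [0.5,-0.15,10,-1.8,0.006,0,0],
    [0.5,-0.15,14,-1.8,0.006,0,0],
    [0.5,-0.15,17,-1.8,0.006,0,0],
    [0.5,-0.15,19,-1.8,0.006,0,0],
    [0.5,-0.15,20.5,-1.8,0.006,0,0],
    [0.5,-0.15,21.8,-1.8,0.006,0,0],
    [0.5,-0.15,21.8,-1.8,0.006,0,0],
    [0.5,-0.15,21.8,-1.8,0.006,0,0],
    [0,-0.15,21.8,-1.8,0.006,0,0],
    [0,-0.15,21.8,-1.8,0.006,0,0],
    [0,-0.15,21.8,-1.8,0.006,0,0],
    [0,-0.15,21.8,-1.8,0.006,0,0],
    [0,-0.15,21.8,-1.8,0.006,0,0],
    [0,-0.15,21.8,-1.8,0.006,0,0]
  ]
}}

```text
time: 44.8
position: [0.4348, -0.3878, 0.03]
tool_rot: [-0.553, 0.441, -0.441, 0.553]
ft_force: [-0.7, 0.8, 3.1]
grip_width: 0.0146
```

Run:
```python
from h import *
axes()
```

```text
[[ 2.218e-01  1.000e-04  9.751e-01]
 [-9.751e-01  3.000e-04  2.218e-01]
 [-3.000e-04 -1.000e+00  2.000e-04]] [ 0.4348 -0.3878  0.03  ] [-0.66  0.77  3.07] 0.014640655062466767 44.8
```

{"op": "carry_out", "data": {
  "moves": [
    [0,0,-1,0,0,0,0],
    [0,0,-3,0,0,0,0],
    [0,0,-6,0,0,0,0],
    [0,0,-10,0,0,0,0],
    [0,0,-10,0,0,0,0],
    [0,0,-10,0,0,0,0]
  ]
}}

```text
time: 45.4
position: [0.4351, -0.3882, 0.131]
tool_rot: [0.553, -0.44, 0.442, -0.553]
ft_force: [-1.0, 0.9, -1.9]
grip_width: 0.0144
```

Run:
```python
from h import *
plan(kw(0,-160,110),YAW);axes()
snap('wrist','w29')
```

```text
shift [-15.88   2.1   24.73] rot [-0.0013  0.1874  0.0017] now [ 0.4351 -0.3882  0.131 ] t 45.4
[[ 0.222   0.0015  0.975 ]
 [-0.975  -0.0015  0.222 ]
 [ 0.0018 -1.      0.0011]] [ 0.4351 -0.3882  0.131 ] [-0.99  0.93 -1.85] 0.01438214428910387 45.4
```

View pics/w29.png

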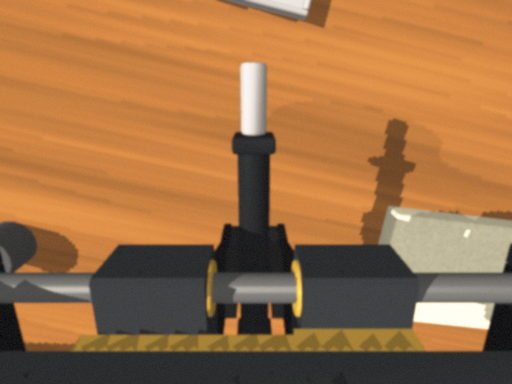

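{"op": "carry_out", "data": {
  "moves": [
    [0,-1.5,0,2.2,0,0.02,0],
    [0,-3.7,0,5.8,0,0.04,0],
    [0,-6.2,0,9.8,0,0.08,0],
    [0,-8.8,0,13.8,0,0.11,0],
    [0,-11.3,0,17.8,0,0.14,0],
    [0,-13.9,0.3,21.8,0,0.17,0],
    [0,-15.6,0.6,24.3,0,0.187,0],
    [0,-15.9,1,24.8,0,0.187,0],
    [0,-15.9,2,24.8,0,0.187,0],
    [0,-15.9,2,24.8,0,0.187,0],
    [0,-15.9,2,24.8,0,0.187,0]
  ]
}}

```text
time: 46.55
position: [0.6396, -0.1788, 0.1085]
tool_rot: [0.509, -0.492, 0.49, -0.508]
ft_force: [-0.8, 0.6, -0.5]
grip_width: 0.0145
```

Run:
```python
from h import *
plan(kw(1.5,-160,67),YAW);axes()
```

```text
shift [-0.02  4.15  0.31] rot [ 0.003  -0.0016 -0.0017] now [ 0.6396 -0.1788  0.1085] t 46.55
[[ 0.0349 -0.0031  0.9994]
 [-0.9994  0.0016  0.0349]
 [-0.0017 -1.     -0.003 ]] [ 0.6396 -0.1788  0.1085] [-0.81  0.55 -0.54] 0.014470458054593046 46.55
```

{"op": "carry_out", "data": {
  "moves": [
    [0,0,1.5,0.1,0.003,-0.001,0],
    [0,0,3,0.1,0.003,-0.001,0],
    [0,0,4,0.1,0.003,-0.001,0],
    [0,0,4.2,0.1,0.003,-0.001,0],
    [0,0,4.2,0.1,0.003,-0.001,0]
  ]
}}

```text
time: 47.05
position: [0.642, -0.1778, 0.067]
tool_rot: [-0.509, 0.49, -0.491, 0.51]
ft_force: [-0.7, 0.2, 0.0]
grip_width: 0.0143
```

Run:
```python
from h import *
plan(kw(0,-160,52),YAW);axes()
snap('wrist','w30',(200,155,310,225),7)
```

```text
shift [ 0.06  1.5  -0.1 ] rot [-0.0018  0.0009 -0.001 ] now [ 0.642  -0.1778  0.067 ] t 47.05
[[ 0.0374  0.0018  0.9993]
 [-0.9993  0.001   0.0374]
 [-0.001  -1.      0.0018]] [ 0.642  -0.1778  0.067 ] [-0.73  0.22  0.03] 0.014310541041761445 47.05
```

View pics/w30.png

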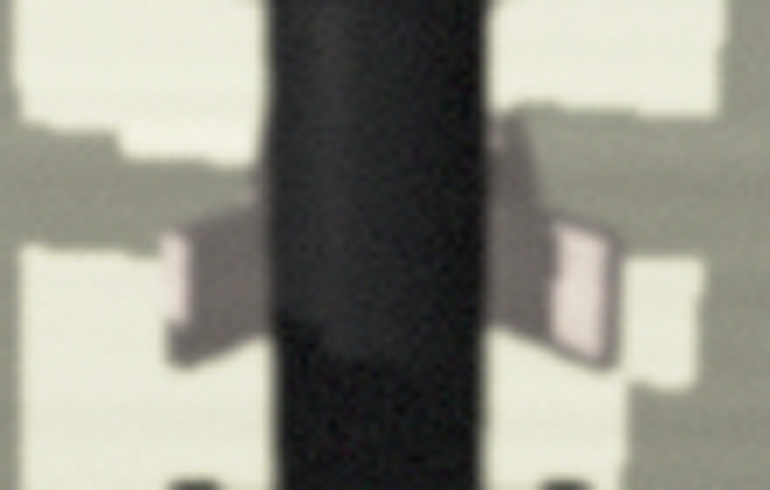

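{"op": "carry_out", "data": {
  "moves": [
    [0,0.06,0,0,0,0,0],
    [0,0.06,0,0,0,0,0],
    [0,0.06,0.4,0,0,0,0],
    [0,0.06,0.7,0,0,0,0],
    [0,0.06,1.0,0,0,0,0],
    [0,0.06,1.2,0,0,0,0],
    [0,0.06,1.4,0,0,0,0],
    [0,0.06,1.55,0,0,0,0],
    [0,0.06,1.65,0,0,0,0],
    [0,0.06,1.65,0,0,0,0]
  ]
}}

```text
time: 48.1
position: [0.6424, -0.1784, 0.052]
tool_rot: [-0.509, 0.49, -0.491, 0.51]
ft_force: [-0.4, -0.4, 6.3]
grip_width: 0.0145
```

Run:
```python
from h import *
axes()
snap('wrist','w31',(130,40,380,250),3)
```

```text
[[ 3.790e-02  2.900e-03  9.993e-01]
 [-9.993e-01  4.000e-04  3.790e-02]
 [-3.000e-04 -1.000e+00  2.900e-03]] [ 0.6424 -0.1784  0.052 ] [-0.38 -0.42  6.29] 0.014450409030798418 48.1
```

View pics/w31.png

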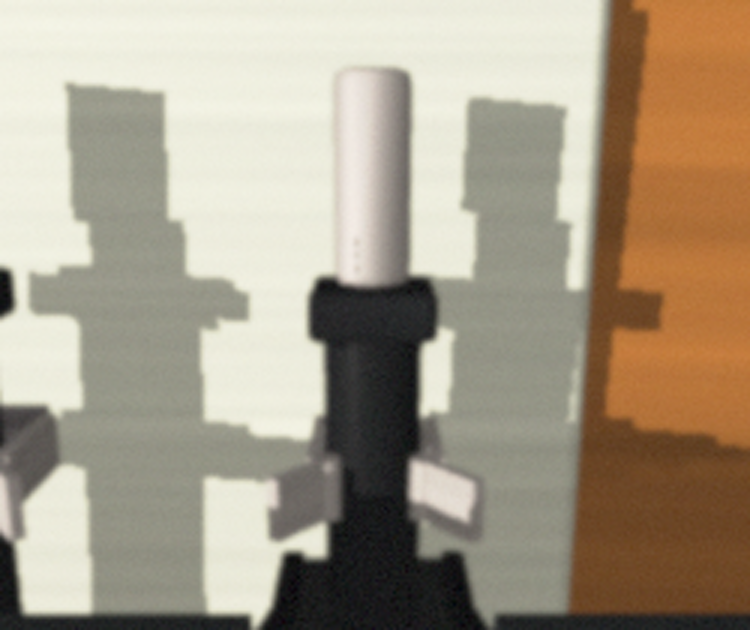

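{"op": "carry_out", "data": {
  "moves": [
    [0,0,0.1,0,-0.003,0,0],
    [0,0,0.22,0,-0.003,0,0],
    [0,0,0.22,0,-0.003,0,0]
  ]
}}

```text
time: 48.45
position: [0.6426, -0.1784, 0.0518]
tool_rot: [-0.509, 0.49, -0.49, 0.51]
ft_force: [-3.2, 1.3, 15.4]
grip_width: 0.0144
```

{"op": "carry_out", "data": {
  "moves": [
    [0,0,-0.25,0,0,0,0],
    [0.4,0,-0.25,0,0,0,0],
    [0.4,0,-0.25,0,0,0,0],
    [0.4,0,-0.25,0,0,0,0],
    [0.4,0,-0.25,0,0,0,0],
    [0.4,0,-1.5,0,0,0,0],
    [0.4,0,-4,0,0,0,0],
    [0.4,0,-8,0,0,0,0],
    [0.5,0,-12,0,0,0,0],
    [0.5,-6,-16,0,0,0,0],
    [0.5,-10,-20,0,0,0,0],
    [0.5,-14,-22,0,0,0,0],
    [0.5,-16,-22,0,0,0,0],
    [0.5,-16,-22,0,0,0,0],
    [0.5,-16,-22,0,0,0,0]
  ]
}}

```text
time: 49.95
position: [0.6364, -0.0175, 0.2705]
tool_rot: [-0.51, 0.489, -0.49, 0.51]
ft_force: [0.3, -0.6, -0.7]
grip_width: 0.0437
```

Run:
```python
from h import *
axes()
snap('wrist','w32',None,1.5); snap('side','d32',(120,80,320,260),3.3)
```

```text
[[ 4.020e-02  1.600e-03  9.992e-01]
 [-9.992e-01 -4.000e-04  4.020e-02]
 [ 4.000e-04 -1.000e+00  1.600e-03]] [ 0.6364 -0.0175  0.2705] [ 0.3  -0.6  -0.68] 0.04366392821469585 49.95
```

View pics/w32.png

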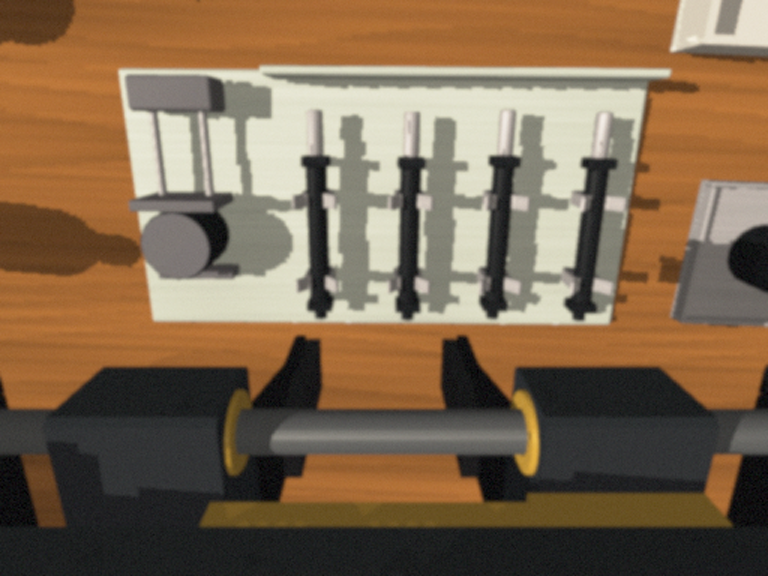

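View pics/d32.png

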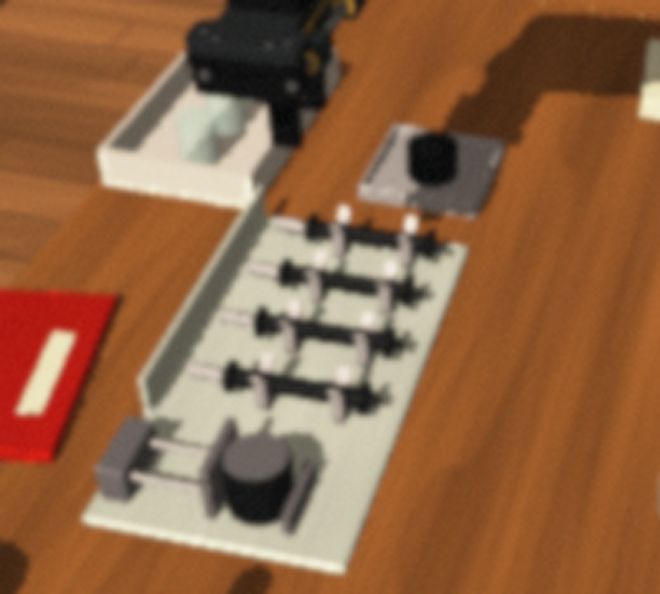

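{"op": "carry_out", "data": {
  "moves": [
    [0.5,-5,2,0,0,0,0],
    [0.5,-10,5,-1,0,0,0],
    [0.5,-14,8,-2,0,0,0],
    [0.5,-17,11,-3,0,0,0],
    [0.5,-17,11,-3,0,0,0],
    [0.5,-17,11,-3,0,0,0],
    [0.5,-17,11,-3,0,0,0]
  ]
}}

```text
time: 50.75
position: [0.6015, 0.1488, 0.1596]
tool_rot: [-0.509, 0.49, -0.491, 0.509]
ft_force: [0.3, -0.2, 0.7]
grip_width: 0.0435
```

Run:
```python
from h import *
axes()
K,T=cam('wrist')
snap('wrist','w33',None,1.5);snap('scene','s33',(220,200,310,290),6.5)
a=np.linspace(0,2*np.pi,60)
im=cv2.imread('pics/w33.png')
for z,r,c in ((56,26,(0,0,255)),(8,26,(0,255,0))):
    p=proj(K,T,[kw(r*np.cos(t),149.5+r*np.sin(t),z) for t in a])*1.5
    cv2.polylines(im,[p.astype(np.int32)],True,c,1)
p=proj(K,T,[kw(26,y,59) for y in(120,180)]+[kw(-26,y,28) for y in(180,120)])*1.5
cv2.polylines(im,[p.astype(np.int32)],True,(255,0,0),1)
cv2.imwrite('pics/w33o.png',im)
```

```text
[[ 3.620e-02  1.600e-03  9.993e-01]
 [-9.993e-01  1.000e-04  3.620e-02]
 [ 0.000e+00 -1.000e+00  1.600e-03]] [0.6015 0.1488 0.1596] [ 0.34 -0.23  0.7 ] 0.0435020887849496 50.75
```

View pics/w33o.png

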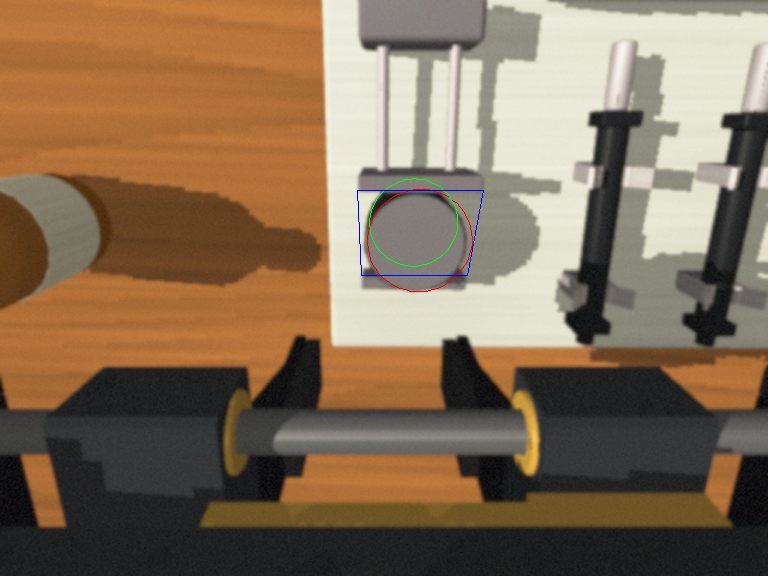

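View pics/s33.png

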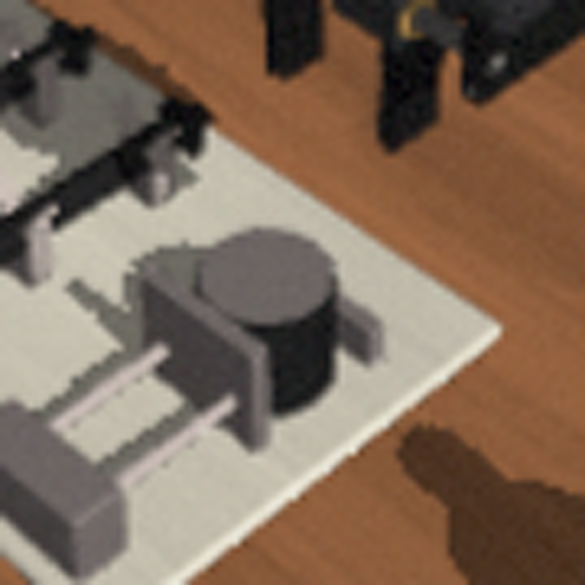

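Run:
```python
from h import *
print(robot.hand_in())
```

```text
the job is handed in; nothing more can be done
None
```

I emptied the bay, refilled it and packed all four wands, then handed the job in at about 51 s of the 208 s allowed.

- **Empty jar:** I pulled it straight up out of the bay and stood it in the steel tray. The pictures show it upright near the tray's centre.
- **Full jar:** I pressed the plate back with the jar and lowered it onto the base. I then let the plate push it to the stop; the force fell from 6.6 N to 4.8 N as it met the stop, and I released it there. In the last wrist picture the lid lies within about 1 px of where a jar standing flat and square in the bay should appear.
- **Wands:** All four are in, one per clip pair, with steel tips towards the guard wall. Each resisted a final push of 15–16 N with its axis about 32 mm above the desk, and the last pictures show each lying in both of its clips.
- **Everything else:** The bottle stayed upright, and the arm was holding still, touching nothing, at hand-in.

My first estimate of the kit's position was about 1 mm off sideways at the clips. I corrected for it before seating the wands, and no check failed. I saw nothing knocked aside and no slip of the grip.

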